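# Assemble the vegetable slicer and set its dial

### The arm

A 7-joint arm with a two-finger parallel gripper is mounted at the origin on a cart in front of the work surface, level with it; the furniture and walls round the work are solid. World frame = base frame: x ahead of the robot, y to its left, z up, the work surface at z = 0. Lengths are in mm, angles in rad, forces in N, time in s.
With the tool pointing down it reaches from about 425 to 1025 mm from the base axis. Payload 3.6 kg.
Tool frame: the origin (TCP) lies at the very end of the fingers, on their centre line; the grasp point (between the pads) lies 19 mm behind it; z points along the fingers, y is the line along which they close (so a half turn about z gives the same grasp; the last joint's range is limited). The gripper opens to 85 mm and grips with 20 to 120 N. Pads are 22 mm wide; open, the fingers measure 114 mm over their backs; the gripper's body (76 mm by 85 mm) begins 54 mm behind the grasp point. The pads swing forward as they close: fully open they stand 13 mm farther back than shut.
Start: joints at [1.171, 0.591, 0.048, 1.609, -0.033, 0.943, -0.034], TCP at [218.958, -691.149, 204.202] pointing down, gripper open.
Joint ranges: [-2.69, 2.69], [-0.47, 2.24], [-1.27, 1.36], [0.19, 2.51], [-1.53, 4.68], [0.08, 2.07], [-3.09, 3.09]. Speed limits (rad/s): [2.57, 2.57, 3.14, 3.14, 3.14, 3.14, 3.14].

### API

Orientations are given as a unit quaternion [w, x, y, z].
In Python, from workcell import env gives the robot as it stands.
- The arm moves only by the tool arm_command, never from a script. Its argument "motion" is a list of rows, each an object with "delta_pos": the shift along the tool's x, y, z normalised to -1 to 1, where 1 is 40 cm, a list of three; "rotation": the turn, a rotation vector about the tool's x, y, z normalised to -1 to 1, where 1 is 90 degrees, a list of three; "jaw": the opening, from 0 (shut) to 1 (fully open). A call has 1 to 10 rows; each row is the pose to reach, as a shift and turn from the pose commanded when the call began, along the tool's axes at that moment; what a row does not reach only later rows make up. A row lasts 1/12 s, in which the tool goes at most 41.7 mm and 7.16 degrees, less where a joint would pass 70% of its speed; a pose out of reach is approached as far as the arm can. A call with a number of a shift or a turn outside -1 to 1 is refused whole. A call with a gripper value outside its range is refused whole. The fingers move at their own pace and stop on an object; "grip_force" is the grip in N (left out, the last holds). Time passes only in rows, so rows that repeat a pose let the fingers close. It gives the time, the measured TCP pose, the force, the opening and the grip force at its end, in the units of the state.
- env.sense(): the state, without advancing time (a new reading comes with each control period).
- env.snapshot(name): name is "side" or "top" or "wrist"; returns a dict with "frame" (384x512x3 uint8, red, green, blue), "range_z" (384x512 float32, mm along the optical axis (not along the pixel's ray), 0 where there is no reading), "fovy" (degrees; the focal length in pixels is half the picture's height over the tangent of half this angle, whatever the lens; pixels are square), "cx", "cy" (the principal point, pixels), "T" (4x4, takes a point from camera to world coordinates). Camera axes: x right, y down, z forward; pixel columns grow to the right and rows downward; lengths in mm; the calibration is good to about 2 mm. The wrist camera is an equidistant fisheye: a pixel r from the principal point sees the ray r / f radians off the axis. A picture is of the moment at which its call begins.
- env.hand_in(): hands the job in; it is judged then, once.
The state is a dict: "time_s": time; "qpos": joint angles; "joint_vel": joint speeds; "effort": joint torques, N m; "tool_pos": TCP position; "eef_rot": TCP orientation; "contact_force": force on the tool from outside, world axes, zero at the start; "moment": the same for the moment, N m; "grip_width": finger opening in mm; "gripper_force": force on a finger pad.
Only numpy, scipy, OpenCV 4.12 (cv2) and the standard library are available. Lean on these libraries where they do the work, as an engineer would, in place of code of your own. Each camera call takes 0.05 s, during which the arm holds its last target. There are 200 camera calls.

### The job

Get the vegetable slicer ready: first slide the feed tube all the way down onto the slicer's neck, with its hole over the spring button, so that the button pops out through the hole. Then put the pusher fully home into the top of the tube, and last turn the dial clockwise to its fourth click from the stop. Leave the other kitchen things where they stand.

Things in the scene. Friction and masses are not known exactly. Their poses are not given: they have to be found in the camera images.
- tube_mid (a point): Feed tube: loose aluminium round tube, open both ends, outside 50 mm (53 at the bead on its top rim), inside 42 mm, 95 mm long, 0.12 kg, upright on the worktop right of the slicer. Point: its centre, 47.5 mm above its foot; z up its axis. The latch hole is in the wall on its -x side. Rightly turned (within 0.1 rad), its axes are parallel to neck_foot's, hole over button.
- tube_hole (a point): Centre of the tube's latch hole, on the tube's outside, 29 mm above its foot, on its -x side. The hole is 12 mm wide and 16 mm high. Axes as tube_mid.
- neck_foot (a point): Centre of the flat shoulder (85 mm above the worktop) on which the seated tube stands. From it the slicer's neck, an upright dark steel stub 39 mm in diameter, rises 48 mm, its top 5 mm tapered. The slicer is a fixed white housing 140 (x) by 260 (y) by 75 mm high; the neck is at its right end. z up, -x to the slicer's front (outlet and button side), y to the dial; axes turn with it.
- neck_button (a point): Spring button: where it comes out of the neck's surface, 28 mm above the shoulder, on the -x side. It is 7 mm wide, 12 mm high, stands out 6.5 mm. Its upper side is a ramp: a tube coming down pushes it in (up to about 10 N down). Its underside is square and holds the latched tube. Axes as neck_foot.
- spring_button (a joint): How far the button is pressed into the neck, m: 0 = fully out (free, or popped through the hole), about 0.005 = pressed in by the tube's wall, 0.0066 = end of travel. Latched: tube on the shoulder and this back near 0.
- pusher_mid (a point): Pusher: loose grey plastic, 80 mm tall, 0.08 kg, upright on its plunger on the worktop right of the slicer. From below: plunger 36 mm diameter, 38 mm long; flange 62 mm diameter, 6 mm thick; round grip 26 mm diameter, 36 mm tall. Point: on its axis, 40 mm above its foot; z up. Home: plunger in the tube, the flange's underside (2 mm below this point) on the tube's top rim.
- dial_grip (a point): Click dial on the slicer's left end, 150 mm from the neck: round black skirt, 60 mm diameter, with an upright bar to grip, 46 mm long (x), 12 mm wide (y), 26 mm tall. Point: on the upright turning axis, 105 mm above the worktop, 11 mm below the bar's top. -x points to the bar's marked end. At the stop this faces the long raised mark at the slicer's front; 7 short marks, one a click, follow clockwise.
- click_dial (a joint): Angle of the dial, rad: 0 at the stop, growing clockwise seen from above; a click every 0.35 rad up to 2.45. Starts at the stop, first or second click; rests only in clicks (drawn in from about 0.1 rad either side; takes about 0.1 N m to turn). The fourth click is 1.40.
- salt_shaker: Salt shaker, 44 mm in diameter, 90 mm tall, between the tube and the pusher. Origin under its centre. Leave it alone.
- garlic: Garlic bulb, 50 mm, left of the slicer's front. Leave it alone.
- jam_jar: Jam jar with a black lid, 70 mm in diameter, 101 mm tall, left of the slicer. Leave it alone.
- tuna_tin: Flat tin, 86 mm in diameter, 40 mm tall, far left. Leave it alone.
- tumbler: Clear tumbler, 76 mm in diameter, 86 mm tall, right of the sink. Leave it alone.
- mug: White mug, 93 mm tall, right of the sink. Leave it alone.
There are look-alikes about, which are no part of the job. Leave any turquoise look-alike of the part that bears pusher_mid alone.

How it is judged:
By the outcome, as a careful person would: the job done as asked, in the order asked, and still so for the second after the job is handed in, with the robot touching nothing.
It also fails if it takes over 72 s, if anything falls off the work surface, if the arm or the gripper's body presses on something with over 40 N, if the wrist force passes 120 N, or if a joint passes its speed limit or range.

## Working session

There is one attempt and no reset: what is moved stays moved. The work goes in short steps, Python scripts to look and compute and a tool call to move; the robot and the scene stay as the last step left them, time stands still between calls to the robot, and variables do not carry over. Pictures are saved under pics/ and viewed, at most 10 in all, crops included, and the job is handed in when it is done.

Besides the shell and the picture viewer there is one more tool, called as a command line: name --argument value ..., lists and objects as JSON in quotes. arm_command: Moves the arm, as the interface text tells. Scaled input: -1 to 1 covers 40 cm each way for a shift and 90 degrees each way for a turn. Its arguments: {"type":"object","properties":{"motion":{"type":"array","items":{"type":"object","properties":{"delta_pos":{"type":"array","items":{"type":"number","minimum":-1,"maximum":1}},"rotation":{"type":"array","items":{"type":"number","minimum":-1,"maximum":1}},"jaw":{"type":"number"}}}},"grip_force":{"type":"number"}},"required":["motion"]}

```bash
ls; mkdir -p pics
python3 - <<'E'
from workcell import env
import cv2, numpy as np, pickle
s=env.sense(); print({k:np.round(v,3).tolist() for k,v in s.items()})
d={}
for n in ("side","top","wrist"):
    p=env.snapshot(n); d[n]=p
    print(n,p["fovy"],p["cx"],p["cy"],np.round(p["T"],3).tolist())
    cv2.imwrite(f"pics/{n}0.png",p["frame"][:,:,::-1])
pickle.dump(d,open("snap0.pkl","wb"))
E
```

```text
pics
{'time_s': 0.0, 'qpos': [1.171, 0.592, 0.048, 1.61, -0.033, 0.943, -0.034], 'joint_vel': [0.0, 0.0, 0.001, -0.001, 0.001, -0.001, -0.001], 'effort': [0.0, -54.87, 1.547, -19.813, 0.009, 0.009, -0.0], 'tool_pos': [218.665, -690.289, 203.033], 'eef_rot': [-0.001, 0.988, 0.153, -0.0], 'contact_force': [0.342, -0.094, 0.358], 'moment': [-0.021, 0.005, -0.001], 'gripper_force': 0.0, 'grip_width': 85.297}
side 57.47091922030819 258.4967640804428 194.36371786517884 [[0.997, -0.036, 0.072, 400.302], [-0.081, -0.378, 0.922, -1333.233], [-0.006, -0.925, -0.379, 653.109], [0.0, 0.0, 0.0, 1.0]]
top 57.74569557794313 258.50065138287135 187.20996000451515 [[0.008, -0.996, 0.083, 386.221], [-1.0, -0.007, 0.015, -41.552], [-0.015, -0.083, -0.996, 1520.45], [0.0, 0.0, 0.0, 1.0]]
wrist 65.70646984690485 255.09604141154966 189.9555799659949 [[0.302, -0.905, -0.301, 295.947], [-0.953, -0.288, -0.092, -665.346], [-0.003, 0.315, -0.949, 373.123], [0.0, 0.0, 0.0, 1.0]]
```

View pics/top0.png

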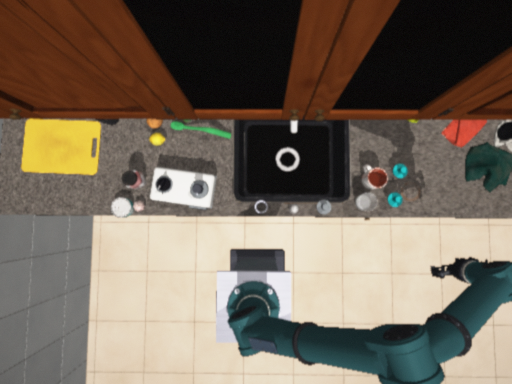

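View pics/side0.png

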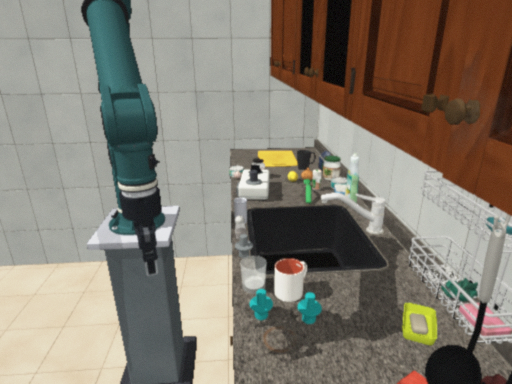

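Top view: the slicer is at (183,187), with its neck at (199,188) and dial at (164,184). The tube is at (261,207), the salt shaker at (294,210) and the grey pusher at (324,207); the turquoise look-alikes are at (400,171) and (395,200). The side view shows the same row from the right, small and far off.

```bash
cat > h.py <<'E'
import numpy as np, cv2, pickle
from workcell import env
from scipy.spatial.transform import Rotation as R
def cloud(p, fish=False):
    h,w=p["range_z"].shape; f=h/2/np.tan(np.radians(p["fovy"])/2)
    v,u=np.mgrid[:h,:w].astype(float); x=(u-p["cx"]);y=(v-p["cy"]); z=p["range_z"].astype(float)
    if fish:
        r=np.hypot(x,y); t=r/f; k=np.where(r>1e-6,np.tan(t)/np.maximum(r,1e-6),1/f); x,y=x*k,y*k
    else: x,y=x/f,y/f
    P=np.stack([x*z,y*z,z],-1)@p["T"][:3,:3].T+p["T"][:3,3]
    P[z<=0]=np.nan
    return P
def project(p,X,fish=False):
    c=(np.asarray(X,float)-p["T"][:3,3])@p["T"][:3,:3]; f=p["frame"].shape[0]/2/np.tan(np.radians(p["fovy"])/2)
    if fish:
        r=np.hypot(c[...,0],c[...,1]); t=np.arctan2(r,c[...,2]); k=f*t/np.maximum(r,1e-9)
    else: k=f/c[...,2]
    return np.stack([p["cx"]+c[...,0]*k,p["cy"]+c[...,1]*k],-1)
def shift(target,yaw_to=None):
    s=env.sense(); q=s["eef_rot"]; r=R.from_quat([q[1],q[2],q[3],q[0]])
    return r.inv().apply(np.asarray(target)-s["tool_pos"])/400
def tool():
    s=env.sense(); q=s["eef_rot"]; r=R.from_quat([q[1],q[2],q[3],q[0]]); return np.array(s["tool_pos"]),r
E
python3 - <<'E'
from h import *
d=pickle.load(open("snap0.pkl","rb")); p=d["top"]; P=cloud(p)
for n,(u,v) in dict(neck=(199,188),dial=(164,184),tube=(261,207),salt=(294,210),pusher=(324,207),tumb=(367,201),jar=(132,179),bulb=(139,206),tin=(121,207)).items():
    w=P[v-9:v+10,u-9:u+10].reshape(-1,3); w=w[w[:,2]>15]; 
    print(n,len(w),np.round(np.median(w,0)),np.round(w.min(0)),np.round(w.max(0)))
m=(P[...,2]>55)&(P[...,2]<100); sl=np.zeros(m.shape,bool); sl[160:215,145:222]=1
w=P[m&sl]; r=cv2.minAreaRect(w[:,:2].astype(np.float32)); print(r)
E
```

```text
neck 359 [500. 223.  83.] [464. 190.  68.] [540. 268. 137.]
dial 359 [517. 372.  79.] [480. 337.  65.] [556. 416. 120.]
tube 59 [428. -30.  95.] [400. -55.  16.] [449.  -6. 103.]
salt 80 [ 421. -162.   81.] [ 401. -187.   27.] [ 439. -145.   95.]
pusher 165 [ 427. -292.   43.] [ 398. -323.   32.] [ 457. -266.   83.]
tumb 184 [ 453. -489.   56.] [ 415. -505.   15.] [ 486. -430.   90.]
jar 308 [535. 505.  96.] [501. 478.  17.] [577. 542. 109.]
bulb 124 [426. 501.  32.] [396. 476.  16.] [448. 538.  56.]
tin 324 [421. 569.  36.] [383. 528.  16.] [460. 612.  46.]
((501.95697021484375, 303.9823303222656), (260.3886413574219, 150.16270446777344), 82.095947265625)
```

arm_command --motion '[{"delta_pos": [0.59,-0.585,0]},{"delta_pos": [0.59,-0.585,0]},{"delta_pos": [0.59,-0.585,0]},{"delta_pos": [0.59,-0.585,0]},{"delta_pos": [0.59,-0.585,0]},{"delta_pos": [0.59,-0.585,0]},{"delta_pos": [0.59,-0.585,0]},{"delta_pos": [0.59,-0.585,0]},{"delta_pos": [0.59,-0.585,0]}]'

```text
$.motion[0]: bad value
```

arm_command --motion '[{"delta_pos": [0.59,-0.585,0.1],"rotation": [0,0,0.196]},{"delta_pos": [0.59,-0.585,0.1],"rotation": [0,0,0.196]},{"delta_pos": [0.59,-0.585,0.1],"rotation": [0,0,0.196]},{"delta_pos": [0.59,-0.585,0.1],"rotation": [0,0,0.196]},{"delta_pos": [0.59,-0.585,0.1],"rotation": [0,0,0.196]},{"delta_pos": [0.59,-0.585,0.1],"rotation": [0,0,0.196]},{"delta_pos": [0.59,-0.585,0.1],"rotation": [0,0,0.196]},{"delta_pos": [0.59,-0.585,0.1],"rotation": [0,0,0.196]},{"delta_pos": [0.59,-0.585,0.1],"rotation": [0,0,0.196]},{"delta_pos": [0.59,-0.585,0.1],"rotation": [0,0,0.196]}]'

```text
$.motion[0]: bad value
```

Run:
```python
from h import *
t,r=tool(); print(t,r.as_matrix().round(3).tolist(), np.round(env.sense()["qpos"],3),env.sense()["time_s"])
p=env.snapshot("wrist"); pickle.dump(p,open("w1.pkl","wb"))
print(np.round(p["T"],3).tolist())
cv2.imwrite("pics/w1.png",p["frame"][:,:,::-1])
```

```text
[ 218.7815198  -690.46890815  203.28767253] [[0.953, 0.302, -0.001], [0.302, -0.953, 0.002], [-0.0, -0.002, -1.0]] [ 1.17   0.592  0.048  1.61  -0.033  0.943 -0.034] 0.15
[[0.302, -0.905, -0.301, 295.967], [-0.953, -0.288, -0.092, -665.416], [-0.003, 0.315, -0.949, 373.27], [0.0, 0.0, 0.0, 1.0]]
```

View pics/w1.png

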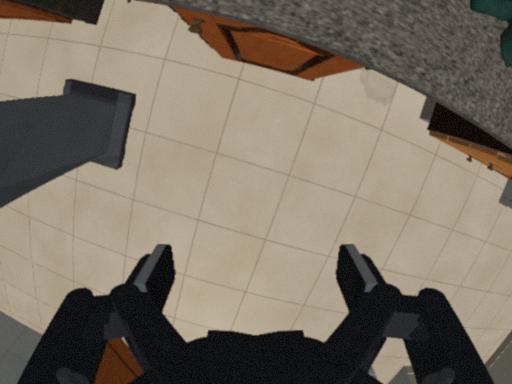

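The moves were refused (each row wants all fields), so this wrist picture still shows the start: fingertips at (160,255) and (350,255), only floor and the counter's edge in view.

arm_command --motion '[{"delta_pos": [0.59,-0.585,0],"rotation": [0,0,0],"jaw": 1},{"delta_pos": [0.59,-0.585,0],"rotation": [0,0,0],"jaw": 1},{"delta_pos": [0.59,-0.585,0],"rotation": [0,0,0],"jaw": 1},{"delta_pos": [0.59,-0.585,0],"rotation": [0,0,0],"jaw": 1},{"delta_pos": [0.59,-0.585,0],"rotation": [0,0,0],"jaw": 1},{"delta_pos": [0.59,-0.585,0],"rotation": [0,0,0],"jaw": 1},{"delta_pos": [0.59,-0.585,0],"rotation": [0,0,0],"jaw": 1},{"delta_pos": [0.59,-0.585,0],"rotation": [0,0,0],"jaw": 1},{"delta_pos": [0.59,-0.585,0],"rotation": [0,0,0],"jaw": 1}]'

```text
time_s: 0.95
tool_pos: [378.5, -387.1, 203.9]
eef_rot: [-0.003, 0.987, 0.159, 0.001]
contact_force: [-0.2, 0.4, -0.5]
grip_width: 85.5
gripper_force: 0.0
```

arm_command --motion '[{"delta_pos": [0.59,-0.585,0.1],"rotation": [0,0,0.196],"jaw": 1},{"delta_pos": [0.59,-0.585,0.1],"rotation": [0,0,0.196],"jaw": 1},{"delta_pos": [0.59,-0.585,0.1],"rotation": [0,0,0.196],"jaw": 1},{"delta_pos": [0.59,-0.585,0.1],"rotation": [0,0,0.196],"jaw": 1},{"delta_pos": [0.59,-0.585,0.1],"rotation": [0,0,0.196],"jaw": 1},{"delta_pos": [0.59,-0.585,0.1],"rotation": [0,0,0.196],"jaw": 1},{"delta_pos": [0.59,-0.585,0.1],"rotation": [0,0,0.196],"jaw": 1},{"delta_pos": [0.59,-0.585,0.1],"rotation": [0,0,0.196],"jaw": 1},{"delta_pos": [0.59,-0.585,0.1],"rotation": [0,0,0.196],"jaw": 1},{"delta_pos": [0.59,-0.585,0.1],"rotation": [0,0,0.196],"jaw": 1}]'

```text
time_s: 1.78
tool_pos: [529.2, -98.4, 163.8]
eef_rot: [-0.001, 1.0, 0.003, 0.0]
contact_force: [-0.9, 0.6, 0.8]
grip_width: 85.2
gripper_force: 0.0
```

Run:
```python
from h import *
t,r=tool(); print(t,r.as_matrix().round(3).tolist(), np.round(env.sense()["qpos"],3),env.sense()["time_s"])
p=env.snapshot("wrist"); pickle.dump(p,open("w1.pkl","wb"))
print(np.round(p["T"],3).tolist())
cv2.imwrite("pics/w2.png",p["frame"][:,:,::-1])
```

```text
[529.1664909  -98.43844011 163.80410755] [[1.0, 0.007, 0.0], [0.007, -1.0, 0.002], [0.0, -0.002, -1.0]] [ 0.079  0.413  0.028  2.066 -0.021  0.662 -1.443] 1.7833
[[0.007, -0.949, -0.315, 610.022], [-1.0, -0.007, 0.001, -97.283], [-0.003, 0.315, -0.949, 333.826], [0.0, 0.0, 0.0, 1.0]]
```

View pics/w2.png

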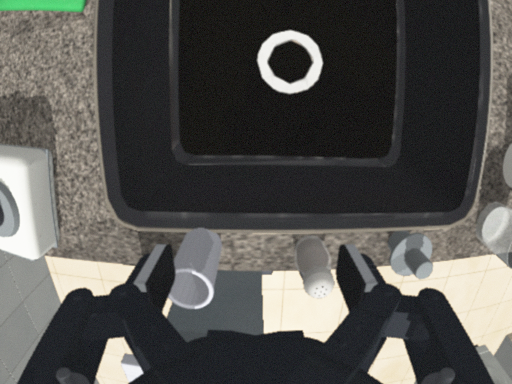

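The picture shows the tube with its foot at (205,235) and open rim at (193,292), the salt shaker at (315,265), the pusher at (412,255) and the slicer's edge at the left. I'll move so the camera can look through the open top at the inner -x wall.

arm_command --motion '[{"delta_pos": [-0.11,-0.17,0.12],"rotation": [0,0,0],"jaw": 1},{"delta_pos": [-0.11,-0.17,0.12],"rotation": [0,0,0],"jaw": 1},{"delta_pos": [-0.11,-0.17,0.12],"rotation": [0,0,0],"jaw": 1},{"delta_pos": [-0.11,-0.17,0.12],"rotation": [0,0,0],"jaw": 1}]'

```text
time_s: 2.17
tool_pos: [479.1, -33.9, 114.7]
eef_rot: [-0.0, 1.0, 0.0, -0.003]
contact_force: [-0.5, -0.2, -0.4]
grip_width: 85.3
gripper_force: 0.0
```

Run:
```python
from h import *
t,r=tool(); print(t)
p=env.snapshot("wrist"); pickle.dump(p,open("w2.pkl","wb"))
P=cloud(p,True)
# rim: points near z 88..102 near tube
m=(P[...,2]>85)&(P[...,2]<102)&(abs(P[...,0]-428)<45)&(abs(P[...,1]+30)<45)
w=P[m]; c,rad=cv2.minEnclosingCircle(w[:,:2].astype(np.float32)); print("rim",len(w),c,rad,np.median(w[:,2]),w.min(0),w.max(0))
# foot/outer wall
m2=(P[...,2]>15)&(P[...,2]<85)&(abs(P[...,0]-428)<45)&(abs(P[...,1]+30)<45)
w=P[m2];print(len(w))
from scipy.optimize import least_squares
A=np.c_[2*w[:,:2],np.ones(len(w))]
u=project(p,[428,-30,60],True); print(u)
x,y=int(u[0]),int(u[1])
c=p["frame"][max(0,y-90):y+90, x-110:x+110]
cv2.imwrite("pics/w3.png",cv2.resize(c,None,fx=3.3,fy=3.3,interpolation=cv2.INTER_CUBIC)[:,:,::-1]); print(x-110,max(0,y-90),c.shape)
```

```text
[479.12635954 -33.92492528 114.66309303]
rim 1824 (426.0179443359375, -29.568321228027344) 26.652441024780273 96.42817681832729 [399.80681461 -55.97913251  85.01053254] [452.07625943  -3.53512706  99.4708971 ]
3167
[251.8941242 252.0555189]
141 162 (180, 220, 3)
```

View pics/w3.png

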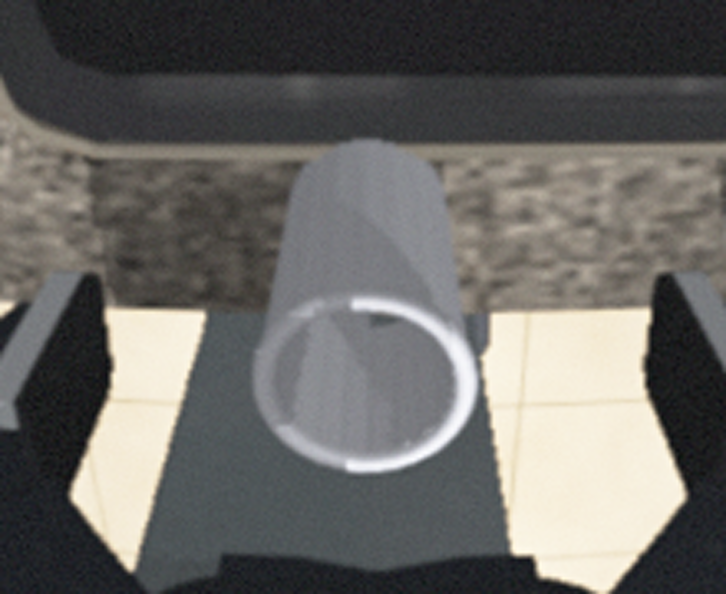

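Crop: the tube's rim ellipse is centred at (365,385), with a dark patch inside at (382,318) just below the near rim. I'll check whether that is the hole by projecting its expected position for different yaws.

Run:
```python
from h import *
p=pickle.load(open("w2.pkl","rb"))
f=lambda X:np.round((project(p,X,True)-[141,162])*3.3)
for z in (0,21,29,37):
    for a in (-40,-20,0,20,40):
        t=np.radians(180+a); print(z,a,f([426+21*np.cos(t),-29.6+21*np.sin(t),z]),end=' ')
    print()
P=cloud(p,True)
for v,u in ((318,382),(322,370),(316,395),(340,382)):
    print(P[162+int(v/3.3),141+int(u/3.3)])
print(p["T"][:3,3])
```

```text
0 -40 [326. 251.] 0 -20 [345. 261.] 0 0 [367. 264.] 0 20 [389. 261.] 0 40 [408. 251.] 
21 -40 [322. 283.] 21 -20 [343. 293.] 21 0 [366. 297.] 21 20 [390. 293.] 21 40 [410. 283.] 
29 -40 [321. 296.] 29 -20 [342. 306.] 29 0 [366. 310.] 29 20 [390. 307.] 29 40 [411. 296.] 
37 -40 [320. 310.] 37 -20 [341. 320.] 37 0 [366. 324.] 37 20 [390. 321.] 37 40 [412. 310.] 
[ 110.78498466  -34.80589693 -440.4646142 ]
[ 110.98600968  -26.31691573 -434.71394107]
[ 110.5926742   -46.26197893 -446.23458287]
[404.63739496 -33.6369102   45.0181647 ]
[561.16483609 -33.03871683 284.09143812]
```

The depth through the dark patch reaches the floor, so it is the hole's top edge. I'll shift 35 mm toward -x to see the whole hole.

arm_command --motion '[{"delta_pos": [-0.09,0,0],"rotation": [0,0,0],"jaw": 1},{"delta_pos": [-0.09,0,0],"rotation": [0,0,0],"jaw": 1},{"delta_pos": [-0.09,0,0],"rotation": [0,0,0],"jaw": 1}]'

```text
time_s: 2.47
tool_pos: [446.7, -37.1, 116.9]
eef_rot: [0.001, 1.0, -0.003, -0.0]
contact_force: [0.1, -0.7, -0.1]
grip_width: 85.3
gripper_force: 0.0
```

Run:
```python
from h import *
t,r=tool(); print(t)
p=env.snapshot("wrist"); pickle.dump(p,open("w3.pkl","wb"))
P=cloud(p,True)
m=(P[...,2]>92)&(P[...,2]<102)&(abs(P[...,0]-428)<45)&(abs(P[...,1]+30)<45)
w=P[m]; c,rad=cv2.minEnclosingCircle(w[:,:2].astype(np.float32)); print("rim",len(w),c,rad,np.median(w[:,2]))
# rays through the tube: pixels inside inner-rim polygon whose depth is far (through hole); intersect ray with inner cylinder
t=np.linspace(0,2*np.pi,60); poly=project(p,np.c_[c[0]+19.5*np.cos(t),c[1]+19.5*np.sin(t),np.full(60,97.)],True)
M=np.zeros(m.shape,np.uint8); cv2.fillPoly(M,[poly.round().astype(np.int32)],1)
hole=(M>0)&((P[...,2]<-5)|np.isnan(P[...,2])|(np.hypot(P[...,0]-c[0],P[...,1]-c[1])>26))
C=p["T"][:3,3]; pts=[]
for X in P[hole]:
    if np.isnan(X[0]): continue
    d=X-C; e=C[:2]-np.array(c); a=d[:2]@d[:2]; b=e@d[:2]; cc=e@e-21**2; disc=b*b-a*cc
    if disc<0: continue
    s=(-b+disc**.5)/a; q=C+s*d; pts.append([np.degrees(np.arctan2(-(q[1]-c[1]),-(q[0]-c[0]))),q[2]])
pts=np.array(pts); print(len(pts),pts.min(0),pts.max(0),np.median(pts,0),pts.mean(0))
```

```text
[446.70726092 -37.14784944 116.85289969]
rim 1502 (426.1673278808594, -29.36095428466797) 26.659446716308594 97.28266141449194
40 [ 4.41407058 30.69934124] [34.85594279 38.65653797] [17.62368153 34.92118153] [18.66672644 34.92319978]
```

The hole is at about yaw +18° and the tube centre at (426.2, -29.4). I'll align, then descend and check.

arm_command --motion '[{"delta_pos": [-0.052,-0.019,0],"rotation": [0,0,-0.2],"jaw": 1},{"delta_pos": [-0.052,-0.019,0],"rotation": [0,0,-0.2],"jaw": 1},{"delta_pos": [-0.052,-0.019,0],"rotation": [0,0,-0.2],"jaw": 1},{"delta_pos": [-0.052,-0.019,0],"rotation": [0,0,-0.2],"jaw": 1},{"delta_pos": [-0.052,-0.019,0],"rotation": [0,0,-0.2],"jaw": 1}]'

```text
time_s: 2.93
tool_pos: [429.1, -27.8, 116.8]
eef_rot: [0.0, 0.988, 0.154, 0.002]
contact_force: [-0.2, -0.4, 0.8]
grip_width: 85.2
gripper_force: 0.0
```

Run:
```python
from h import *
t,r=tool(); print(t,r.as_matrix().round(3).tolist(),np.round(env.sense()["qpos"],2),shift([426.2,-29.4,50]))
```

```text
[429.12368171 -27.78147837 116.79825144] [[0.953, 0.304, 0.003], [0.304, -0.953, -0.0], [0.003, 0.001, -1.0]] [ 0.01  0.38 -0.07  2.33  0.06  0.44 -1.36] [-0.0086746   0.00145602  0.16697296]
```

arm_command --motion '[{"delta_pos": [-0.009,0,0.05],"rotation": [0,0,0],"jaw": 1},{"delta_pos": [-0.009,0,0.1],"rotation": [0,0,0],"jaw": 1},{"delta_pos": [-0.009,0,0.165],"rotation": [0,0,0],"jaw": 1},{"delta_pos": [-0.009,0,0.165],"rotation": [0,0,0],"jaw": 1}]'

```text
time_s: 3.27
tool_pos: [422.7, -28.4, 47.4]
eef_rot: [-0.0, 0.988, 0.155, -0.002]
contact_force: [0.0, 0.3, -0.2]
grip_width: 85.2
gripper_force: 0.0
```

arm_command --motion '[{"delta_pos": [0,0,0],"rotation": [0,0,0],"jaw": 0.5},{"delta_pos": [0,0,0],"rotation": [0,0,0],"jaw": 0.45},{"delta_pos": [0,0,0],"rotation": [0,0,0],"jaw": 0.45},{"delta_pos": [0,0,0],"rotation": [0,0,0],"jaw": 0.45},{"delta_pos": [0,0,0],"rotation": [0,0,0],"jaw": 0.45},{"delta_pos": [0,0,0],"rotation": [0,0,0],"jaw": 0.45}]' --grip_force 40

```text
time_s: 3.77
tool_pos: [424.9, -28.1, 51.7]
eef_rot: [0.0, 0.988, 0.156, 0.002]
contact_force: [0.3, -0.9, 6.2]
grip_width: 48.9
gripper_force: 40.9
```

Run:
```python
from h import *
t,r=tool(); print(t,r.as_matrix().round(3).tolist(),env.sense()["grip_width"],env.sense()["gripper_force"])
```

```text
[424.93055717 -28.0765618   51.68565382] [[0.952, 0.307, 0.004], [0.307, -0.952, -0.0], [0.003, 0.001, -1.0]] 48.85382007255803 40.9147213131655
```

Gripped at 49 mm. I'll lift, then carry it to the front of the neck so the camera looks straight down on the slicer.

arm_command --motion '[{"delta_pos": [0,0,-0.05],"rotation": [0,0,0],"jaw": 0.45},{"delta_pos": [0,0,-0.14],"rotation": [0,0,0],"jaw": 0.45},{"delta_pos": [0,0,-0.24],"rotation": [0,0,0],"jaw": 0.45},{"delta_pos": [0,0,-0.34],"rotation": [0,0,0],"jaw": 0.45},{"delta_pos": [0,0,-0.43],"rotation": [0,0,0],"jaw": 0.45},{"delta_pos": [0,0,-0.43],"rotation": [0,0,0],"jaw": 0.45}]'

```text
time_s: 4.27
tool_pos: [428.1, -27.8, 229.1]
eef_rot: [0.001, 0.988, 0.156, 0.008]
contact_force: [0.9, 0.4, -0.5]
grip_width: 48.7
gripper_force: 42.6
```

arm_command --motion '[{"delta_pos": [0.03,-0.09,0],"rotation": [0,0,0.06],"jaw": 0.45},{"delta_pos": [0.06,-0.18,0],"rotation": [0,0,0.12],"jaw": 0.45},{"delta_pos": [0.09,-0.27,0],"rotation": [0,0,0.18],"jaw": 0.45},{"delta_pos": [0.12,-0.36,0],"rotation": [0,0,0.24],"jaw": 0.45},{"delta_pos": [0.15,-0.45,0],"rotation": [0,0,0.289],"jaw": 0.45},{"delta_pos": [0.18,-0.53,0],"rotation": [0,0,0.289],"jaw": 0.45},{"delta_pos": [0.21,-0.61,0],"rotation": [0,0,0.289],"jaw": 0.45},{"delta_pos": [0.21,-0.61,0],"rotation": [0,0,0.289],"jaw": 0.45},{"delta_pos": [0.21,-0.61,0],"rotation": [0,0,0.289],"jaw": 0.45}]'

```text
time_s: 5.02
tool_pos: [427.3, 232.5, 221.9]
eef_rot: [-0.0, 0.998, -0.068, -0.0]
contact_force: [-0.1, -0.9, -1.1]
grip_width: 48.4
gripper_force: 42.6
```

Run:
```python
from h import *
t,r=tool(); print(t,r.as_matrix().round(3).tolist(),env.sense()["grip_width"],env.sense()["gripper_force"])
p=env.snapshot("wrist"); pickle.dump(p,open("w4.pkl","wb"))
cv2.imwrite("pics/w4.png",cv2.resize(p["frame"],(800,600),interpolation=cv2.INTER_CUBIC)[:,:,::-1])
P=cloud(p,True); print(p["T"].round(3).tolist())
for lo,hi in ((68,80),(82,90),(105,125),(128,138)):
    m=(P[...,2]>lo)&(P[...,2]<hi)&(P[...,1]>130)&(P[...,1]<450)&(P[...,0]>455 if lo>100 else P[...,0]>400)&(P[...,0]<620)
    w=P[m]; print(lo,len(w),np.median(w,0).round(1),w.min(0).round(1),w.max(0).round(1),cv2.minAreaRect(w[:,:2].astype(np.float32)))
```

```text
[427.27590079 232.46812978 221.89549495] [[0.991, -0.135, -0.0], [-0.135, -0.991, 0.001], [-0.001, -0.0, -1.0]] 48.425483319858586 42.63037558179349
[[-0.135, -0.94, -0.313, 507.502], [-0.991, 0.128, 0.044, 222.31], [-0.002, 0.316, -0.949, 391.853], [0.0, 0.0, 0.0, 1.0]]
68 19545 [509.9 298.1  75.2] [423.9 169.1  68. ] [590.2 436.7  80. ] ((507.3899230957031, 303.02960205078125), (255.549072265625, 136.57803344726562), 82.18917846679688)
82 2722 [503.2 231.2  85.2] [459.9 192.3  82. ] [545.5 404.6  90. ] ((506.3798828125, 298.7862854003906), (213.95225524902344, 73.31935119628906), 82.48155212402344)
105 632 [514.  375.4 115.7] [471.7 228.8 105.1] [537.2 392.1 120.7] ((487.177001953125, 310.41766357421875), (160.78762817382812, 45.26771545410156), 67.17467498779297)
128 1443 [497.7 229.3 132.9] [478.8 210.5 128. ] [516.1 248.2 135.8] ((497.64874267578125, 229.08522033691406), (37.68401336669922, 36.46409225463867), 82.47994232177734)
```

View pics/w4.png

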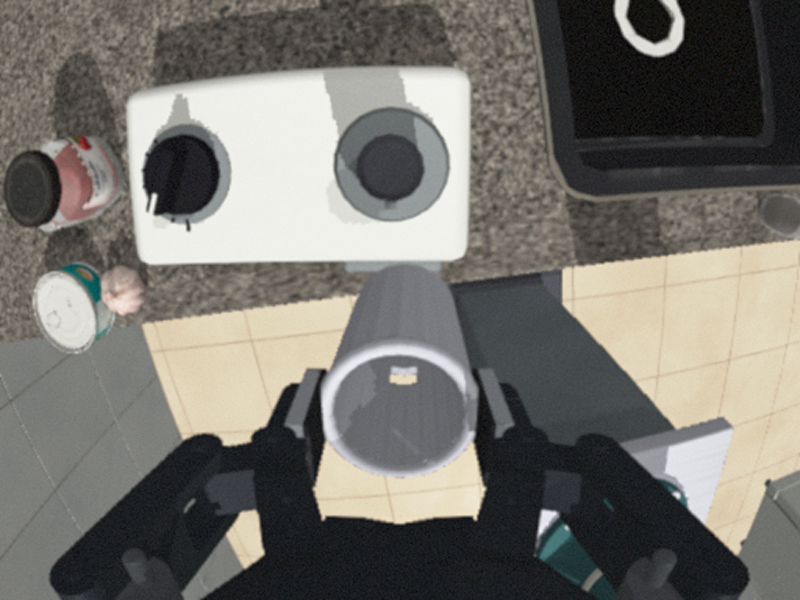

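The view is clear: neck at (390,166) with its button at (389,203), and the dial at (182,175) with its white mark at (152,202). The held tube's hole is at (403,375), facing the front. I'll work out the tube-to-neck shift within this one view.

Run:
```python
from h import *
from scipy.optimize import least_squares
p=pickle.load(open("w4.pkl","rb")); P=cloud(p,True); t,r=tool()
near=(abs(P[...,0]-428)<45)&(abs(P[...,1]-232)<45)
w=P[near&(P[...,2]>200)&(P[...,2]<285)]; 
h=np.percentile(w[:,2],99); rim=w[w[:,2]>h-5]; c,rad=cv2.minEnclosingCircle(rim[:,:2].astype(np.float32)); c=np.array(c); print("rim",h,np.median(rim[:,2]),len(rim),c,rad,"toolframe",r.inv().apply(np.r_[c,t[2]]-t))
# outer wall fit at two heights (front side visible)
for lo,hi in ((176,195),(195,215)):
    q=P[near&(P[...,2]>lo)&(P[...,2]<hi)&(P[...,0]>c[0]+5)]
    q=q[np.hypot(q[:,0]-c[0],q[:,1]-c[1])>23]
    s=least_squares(lambda a:np.hypot(q[:,0]-a[0],q[:,1]-a[1])-25,c,loss='soft_l1'); print(lo,len(q),s.x,s.cost)
tt=np.linspace(0,2*np.pi,60); poly=project(p,np.c_[c[0]+19.5*np.cos(tt),c[1]+19.5*np.sin(tt),np.full(60,h)],True)
M=np.zeros(near.shape,np.uint8); cv2.fillPoly(M,[poly.round().astype(np.int32)],1)
hole=(M>0)&(P[...,2]<150)&(np.mgrid[:384,:512][0]>225)
C=p["T"][:3,3]; pts=[]
for X in P[hole]:
    d=X-C; e=C[:2]-c; a=d[:2]@d[:2]; b=e@d[:2]; q=C+(-b+(b*b-a*(e@e-441))**.5)/a*d
    pts.append([np.degrees(np.arctan2(-(q[1]-c[1]),-(q[0]-c[0]))),q[2]])
pts=np.array(pts); print(len(pts),pts.min(0),pts.max(0),pts.mean(0))
# neck top circle, button
n=P[(P[...,2]>130)&(P[...,2]<137)&(P[...,0]>465)&(P[...,1]<270)&(P[...,1]>190)]
nc,nr=cv2.minEnclosingCircle(n[:,:2].astype(np.float32)); print("neck",nc,nr,np.median(n,0))
b=P[(P[...,2]>100)&(P[...,2]<124)&(P[...,0]>460)&(P[...,0]<480)&(abs(P[...,1]-229)<20)]; print("btn",len(b),b.mean(0) if len(b) else 0)
sh=P[(P[...,2]>82)&(P[...,2]<90)&(P[...,1]<280)&(P[...,0]>440)]; print("shoulder",cv2.minEnclosingCircle(sh[:,:2].astype(np.float32)),np.median(sh[:,2]))
d=P[(P[...,2]>105)&(P[...,2]<125)&(P[...,1]>330)&(P[...,1]<420)&(P[...,0]>470)&(P[...,0]<560)]; print("bar",len(d),np.median(d[:,2]),cv2.minAreaRect(d[:,:2].astype(np.float32)))
sk=P[(P[...,2]>82)&(P[...,2]<125)&(P[...,1]>330)&(P[...,1]<420)&(P[...,0]>470)&(P[...,0]<560)]; print("skirt",cv2.minEnclosingCircle(sk[:,:2].astype(np.float32)),np.median(sk[:,2]))
```

```text
rim 283.75449021593084 281.7935487437286 588 [433.67929077 232.46476746] 38.14670944213867 toolframe [ 6.11831327 -3.13845513 -0.01030976]
176 19 [429.93785635 232.68716814] 0.24874229632824751
195 11 [429.06021979 232.65765872] 0.08050784612931916
214 [-57.69218864 211.50256453] [ 40.71512838 282.40208549] [ -5.70850331 254.65966853]
neck (497.33953857421875, 229.47467041015625) 18.5545597076416 [497.47101406 229.30510159 133.03042322]
btn 43 [474.97710778 232.11101007 115.90587938]
shoulder ((497.2377624511719, 229.37974548339844), 37.44607925415039) 85.19933930768468
bar 589 115.63698275960115 ((515.4816284179688, 377.72021484375), (12.443155288696289, 45.38957977294922), 63.397640228271484)
skirt ((517.1940307617188, 376.5543518066406), 29.072399139404297) 91.97212201025332
```

Run:
```python
from h import *
from scipy.optimize import least_squares
p=pickle.load(open("w4.pkl","rb")); P=cloud(p,True); t,r=tool()
d0=np.hypot(P[...,0]-429,P[...,1]-232.6)
q=P[(d0>20)&(d0<28)&(P[...,2]>258)&(P[...,2]<270)]
print(len(q),np.percentile(q[:,2],[10,50,90]))
c=np.array([429,232.6])
for sel in (lambda q:abs(q[:,1]-232)<60,lambda q:abs(q[:,1]-232)<18):
    w=q[sel(q)]; print(len(w),w.min(0),w.max(0),least_squares(lambda a:np.hypot(w[:,0]-a[0],w[:,1]-a[1])-a[2],[429,232.6,24],loss='soft_l1').x)
C=p["T"][:3,3]
# bright hole pixels: viewed pic about (403,375)*0.64
v,u=np.mgrid[:384,:512]; box=(abs(u-258)<14)&(abs(v-240)<10)
X=P[box&(P[...,2]<170)]; pts=[]
for x in X:
    d=x-C; e=C[:2]-c; a=d[:2]@d[:2]; b=e@d[:2]; g=C+(-b+(b*b-a*(e@e-441))**.5)/a*d
    pts.append([np.degrees(np.arctan2(-(g[1]-c[1]),-(g[0]-c[0]))),g[2]])
pts=np.array(pts); print(len(pts),pts.min(0),pts.max(0),pts.mean(0))
```

```text
3830 [260.30838943 267.44979196 269.04445471]
3830 [402.11658572 205.08412238 258.0057457 ] [454.64541851 258.88064469 269.9948754 ] [429.38829443 233.2376367   23.24772012]
2452 [402.11658572 214.00287936 258.0057457 ] [454.64541851 249.98905945 269.96849469] [429.34175322 233.54275233  23.18826628]
88 [-19.81048246 202.89311768] [  9.51133534 212.1499874 ] [ -4.94202568 207.77786078]
```

arm_command --motion '[{"delta_pos": [0.085,-0.007,0],"rotation": [0,0,0.026],"jaw": 0.45},{"delta_pos": [0.17,-0.014,0],"rotation": [0,0,0.026],"jaw": 0.45},{"delta_pos": [0.17,-0.014,0],"rotation": [0,0,0.026],"jaw": 0.45},{"delta_pos": [0.17,-0.014,0],"rotation": [0,0,0.026],"jaw": 0.45},{"delta_pos": [0.17,-0.014,0],"rotation": [0,0,0.026],"jaw": 0.45}]'

```text
time_s: 5.48
tool_pos: [495.4, 224.0, 221.6]
eef_rot: [0.001, 0.996, -0.092, -0.001]
contact_force: [-0.5, 0.6, -2.0]
grip_width: 48.9
gripper_force: 42.6
```

arm_command --motion '[{"delta_pos": [0,0,0.03],"rotation": [0,0,0],"jaw": 0.45},{"delta_pos": [0,0,0.06],"rotation": [0,0,0],"jaw": 0.45},{"delta_pos": [0,0,0.07],"rotation": [0,0,0],"jaw": 0.45},{"delta_pos": [0,0,0.07],"rotation": [0,0,0],"jaw": 0.45}]'

```text
time_s: 5.82
tool_pos: [494.0, 225.0, 193.0]
eef_rot: [0.001, 0.996, -0.091, -0.002]
contact_force: [0.1, -0.4, -2.0]
grip_width: 48.7
gripper_force: 42.6
```

Run:
```python
from h import *
from scipy.optimize import least_squares
p=env.snapshot("wrist"); pickle.dump(p,open("w5.pkl","wb")); P=cloud(p,True)
for _ in range(3):
    t,r=tool(); print(t.round(1),np.degrees(r.as_euler('zyx')).round(2))
d0=np.hypot(P[...,0]-497.4,P[...,1]-229.3)
rim=P[(d0>19)&(d0<29)&(P[...,2]>226)&(P[...,2]<250)]; h=np.percentile(rim[:,2],[20,50,80]); print("z",h)
lo=P[(P[...,2]>150)&(P[...,2]<215)&(d0<40)&(P[...,0]>500)&(abs(P[...,1]-226)<20)]; print("wall",len(lo),least_squares(lambda a:np.hypot(lo[:,0]-a[0],lo[:,1]-a[1])-25,[497,229],loss='soft_l1').x, lo.min(0))
nk=P[(P[...,2]>92)&(P[...,2]<127)&(d0<30)&(P[...,0]>500)]; print("neck side",len(nk), least_squares(lambda a:np.hypot(nk[:,0]-a[0],nk[:,1]-a[1])-19.5,[497,229],loss='soft_l1').x if len(nk)>5 else 0)
cv2.imwrite("pics/w5.png",cv2.resize(p["frame"][100:300,120:390],None,fx=2.9,fy=2.9,interpolation=cv2.INTER_CUBIC)[:,:,::-1])
```

```text
[494.9 225.5 193.8] [ 1.0390e+01 -1.1000e-01  1.7994e+02]
[494.9 225.5 193.8] [ 1.0390e+01 -1.1000e-01  1.7994e+02]
[494.9 225.5 193.8] [ 1.0390e+01 -1.1000e-01  1.7994e+02]
z [231.86327968 238.54255743 240.03653258]
wall 1663 [494.13249469 224.52134241] [506.07552571 206.00891456 150.3430897 ]
neck side 281 [496.48400711 229.14981963]
```

View pics/w5.png

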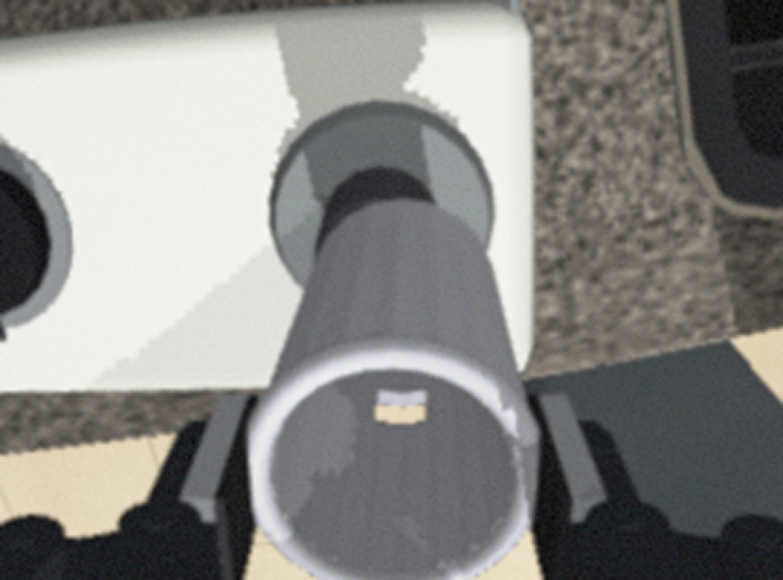

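The picture shows the tube foot (centre x about 403) right of the neck and shoulder centre (about x 381), so it stands a few mm too far to -y. I'll quantify with rim, wall and shoulder.

```bash
cat > fit.py <<'E'
from h import *
from scipy.optimize import least_squares
def fit(w,R,c): return least_squares(lambda a:np.hypot(w[:,0]-a[0],w[:,1]-a[1])-R,c,loss='soft_l1',f_scale=.5).x
def tube(P,c,rimz):
    for it in range(3):
        dx,dy=P[...,0]-c[0],P[...,1]-c[1]; d=np.hypot(dx,dy)
        wall=P[(P[...,2]>rimz-90)&(P[...,2]<rimz-42)&(d>21)&(d<29)&(dx>12)]
        c=fit(wall,25,c)
    out=[("wall",len(wall),c.round(2))]
    z=wall[:,2]; 
    for s in (z<np.median(z),z>=np.median(z)): out.append((z[s].mean().round(),fit(wall[s],25,c).round(2)))
    return c,out
def neck(P,c=(497.4,229.3)):
    d=np.hypot(P[...,0]-c[0],P[...,1]-c[1])
    s=P[(P[...,2]>92)&(P[...,2]<127)&(d<23)&(d>16)&(P[...,0]>c[0]+3)]
    return len(s), fit(s,19.5,np.array(c)).round(2) if len(s)>30 else None
if __name__=="__main__":
    for n,c,z in (("w4",[429,233],266),("w5",[494,225],238)):
        p=pickle.load(open(n+".pkl","rb")); P=cloud(p,True)
        print(n,tube(P,np.array(c,float),z)[1],neck(P),p["T"][:3,3].round(1))
E
python3 fit.py
```

```text
w4 [('wall', 1137, array([427.4 , 231.55])), (np.float64(191.0), array([427.32, 231.16])), (np.float64(215.0), array([427.47, 231.95]))] (0, None) [507.5 222.3 391.9]
w5 [('wall', 1129, array([493.99, 224.08])), (np.float64(163.0), array([493.87, 223.66])), (np.float64(187.0), array([494.11, 224.51]))] (281, array([496.48, 229.15])) [574.2 211.6 362.8]
```

arm_command --motion '[{"delta_pos": [0.005,-0.0155,0],"rotation": [0,0,0],"jaw": 0.45},{"delta_pos": [0.005,-0.0155,0],"rotation": [0,0,0],"jaw": 0.45},{"delta_pos": [0.005,-0.0155,0],"rotation": [0,0,0],"jaw": 0.45}]'

```text
time_s: 6.12
tool_pos: [500.0, 232.9, 194.9]
eef_rot: [-0.001, 0.996, -0.09, 0.001]
contact_force: [0.6, 0.6, -1.2]
grip_width: 48.9
gripper_force: 42.6
```

Run:
```python
from fit import *
for k in range(2):
    p=env.snapshot("wrist"); P=cloud(p,True); t,r=tool()
    print(t.round(1),tube(P,np.array([496,229.]),238)[1],neck(P))
```

```text
[499.8 232.5 194.8] [('wall', 1102, array([500.04, 231.92])), (np.float64(163.0), array([499.96, 231.52])), (np.float64(187.0), array([500.12, 232.32]))] (136, array([496.61, 229.35]))
[499.6 232.2 194.6] [('wall', 1099, array([499.81, 231.48])), (np.float64(163.0), array([499.73, 231.09])), (np.float64(187.0), array([499.89, 231.87]))] (134, array([496.59, 229.34]))
```

arm_command --motion '[{"delta_pos": [0,0,0],"rotation": [0,0,0],"jaw": 0.45},{"delta_pos": [0,0,0],"rotation": [0,0,0],"jaw": 0.45},{"delta_pos": [0,0,0],"rotation": [0,0,0],"jaw": 0.45},{"delta_pos": [0,0,0],"rotation": [0,0,0],"jaw": 0.45},{"delta_pos": [0,0,0],"rotation": [0,0,0],"jaw": 0.45}]'

```text
time_s: 6.63
tool_pos: [499.3, 231.8, 194.2]
eef_rot: [0.0, 0.996, -0.091, -0.0]
contact_force: [0.2, -0.0, -1.6]
grip_width: 48.7
gripper_force: 42.6
```

Run:
```python
from fit import *
for k in range(2):
    p=env.snapshot("wrist"); P=cloud(p,True); t,r=tool()
    print(env.sense()["time_s"],t.round(1),tube(P,np.array([496,229.]),238)[1],neck(P))
```

```text
6.6833 [499.4 231.9 194.2] [('wall', 1114, array([499.37, 230.85])), (np.float64(163.0), array([499.28, 230.45])), (np.float64(187.0), array([499.45, 231.26]))] (141, array([496.65, 229.39]))
6.7333 [499.4 231.9 194.2] [('wall', 1118, array([499.37, 230.88])), (np.float64(163.0), array([499.29, 230.47])), (np.float64(186.0), array([499.43, 231.28]))] (145, array([496.62, 229.36]))
```

arm_command --motion '[{"delta_pos": [-0.0055,0.0035,0],"rotation": [0,0,0],"jaw": 0.45},{"delta_pos": [-0.0055,0.0035,0],"rotation": [0,0,0],"jaw": 0.45},{"delta_pos": [-0.0055,0.0035,0],"rotation": [0,0,0],"jaw": 0.45},{"delta_pos": [-0.0055,0.0035,0],"rotation": [0,0,0],"jaw": 0.45},{"delta_pos": [-0.0055,0.0035,0],"rotation": [0,0,0],"jaw": 0.45},{"delta_pos": [-0.0055,0.0035,0],"rotation": [0,0,0],"jaw": 0.45}]'

```text
time_s: 7.23
tool_pos: [497.0, 230.9, 194.2]
eef_rot: [-0.0, 0.996, -0.091, 0.0]
contact_force: [-0.0, -0.2, -2.1]
grip_width: 48.9
gripper_force: 42.6
```

Run:
```python
from fit import *
for k in range(2):
    p=env.snapshot("wrist"); P=cloud(p,True); t,r=tool()
    print(env.sense()["time_s"],t.round(1),tube(P,np.array([496,229.]),238)[1],neck(P))
```

```text
7.2833 [497.  230.9 194.2] [('wall', 1114, array([497.03, 229.98])), (np.float64(163.0), array([496.94, 229.58])), (np.float64(187.0), array([497.11, 230.37]))] (227, array([496.57, 229.26]))
7.3333 [497.  230.9 194.2] [('wall', 1117, array([497.02, 229.97])), (np.float64(163.0), array([496.94, 229.57])), (np.float64(186.0), array([497.11, 230.38]))] (226, array([496.58, 229.31]))
```

arm_command --motion '[{"delta_pos": [0,0,0.01],"rotation": [0,0,0],"jaw": 0.45},{"delta_pos": [0,0,0.02],"rotation": [0,0,0],"jaw": 0.45},{"delta_pos": [0,0,0.03],"rotation": [0,0,0],"jaw": 0.45},{"delta_pos": [0,0,0.04],"rotation": [0,0,0],"jaw": 0.45},{"delta_pos": [0,0,0.05],"rotation": [0,0,0],"jaw": 0.45},{"delta_pos": [0,0,0.05],"rotation": [0,0,0],"jaw": 0.45},{"delta_pos": [0,0,0.05],"rotation": [0,0,0],"jaw": 0.45}]'

```text
time_s: 7.92
tool_pos: [496.8, 230.8, 173.8]
eef_rot: [0.0, 0.996, -0.091, -0.0]
contact_force: [-0.1, 0.9, -0.7]
grip_width: 48.6
gripper_force: 42.6
```

Run:
```python
from fit import *
p=env.snapshot("wrist"); P=cloud(p,True); t,r=tool(); s=env.sense()
print(t.round(1),s["contact_force"],s["moment"],tube(P,np.array([497,229.]),218)[1],neck(P))
```

```text
[496.9 230.9 174. ] [ 0.84999461  0.60959403 -1.69613585] [ 0.01928163 -0.00661145  0.02543683] [('wall', 1130, array([496.75, 229.84])), (np.float64(143.0), array([496.66, 229.43])), (np.float64(167.0), array([496.85, 230.25]))] (62, array([496.8 , 229.57]))
```

arm_command --motion '[{"delta_pos": [0,0,0.012],"rotation": [0,0,0],"jaw": 0.45},{"delta_pos": [0,0,0.024],"rotation": [0,0,0],"jaw": 0.45},{"delta_pos": [0,0,0.036],"rotation": [0,0,0],"jaw": 0.45},{"delta_pos": [0,0,0.048],"rotation": [0,0,0],"jaw": 0.45},{"delta_pos": [0,0,0.06],"rotation": [0,0,0],"jaw": 0.45},{"delta_pos": [0,0,0.072],"rotation": [0,0,0],"jaw": 0.45},{"delta_pos": [0,0,0.084],"rotation": [0,0,0],"jaw": 0.45},{"delta_pos": [0,0,0.084],"rotation": [0,0,0],"jaw": 0.45},{"delta_pos": [0,0,0.084],"rotation": [0,0,0],"jaw": 0.45}]' --grip_force 60

```text
time_s: 8.72
tool_pos: [496.4, 230.7, 139.7]
eef_rot: [0.0, 0.996, -0.091, -0.001]
contact_force: [0.4, 0.3, -2.6]
grip_width: 48.1
gripper_force: 62.9
```

Run:
```python
from fit import *
p=env.snapshot("wrist"); P=cloud(p,True); t,r=tool(); s=env.sense()
print(t.round(1),s["contact_force"],s["moment"],tube(P,np.array([497,229.]),184)[1])
d=np.hypot(P[...,0]-497,P[...,1]-229.5); q=P[(d>22)&(d<27)&(P[...,2]>170)&(P[...,2]<200)]; print("rim z",np.percentile(q[:,2],[10,50,80]))
```

```text
[496.4 230.7 139.9] [-1.21537602  0.40315704 -2.67298574] [0.08032206 0.05479103 0.00387951] [('wall', 1124, array([496.36, 229.76])), (np.float64(109.0), array([496.26, 229.36])), (np.float64(133.0), array([496.46, 230.15]))]
rim z [173.50096725 184.89522712 186.38029723]
```

arm_command --motion '[{"delta_pos": [0,0,0.005],"rotation": [0,0,0],"jaw": 0.45},{"delta_pos": [0,0,0.01],"rotation": [0,0,0],"jaw": 0.45},{"delta_pos": [0,0,0.015],"rotation": [0,0,0],"jaw": 0.45},{"delta_pos": [0,0,0.015],"rotation": [0,0,0],"jaw": 0.45},{"delta_pos": [0,0,0.015],"rotation": [0,0,0],"jaw": 0.45}]'

```text
time_s: 9.18
tool_pos: [498.3, 230.7, 136.8]
eef_rot: [-0.0, 0.996, -0.091, 0.001]
contact_force: [-2.4, -2.6, 12.5]
grip_width: 47.9
gripper_force: 64.6
```

Run:
```python
from fit import *
p=env.snapshot("wrist");pickle.dump(p,open("w6.pkl","wb")); P=cloud(p,True); t,r=tool(); s=env.sense()
print(t.round(1),s["contact_force"],s["moment"],tube(P,np.array([497,229.]),184)[1])
d=np.hypot(P[...,0]-497,P[...,1]-229.5); q=P[(d>22)&(d<27)&(P[...,2]>170)&(P[...,2]<200)]; print("rim z",np.percentile(q[:,2],[10,50,80]))
u=project(p,[496.5,229.5,150],True).astype(int); print(u)
c=p["frame"][u[1]-75:u[1]+75,u[0]-100:u[0]+100]; cv2.imwrite("pics/w6.png",cv2.resize(c,None,fx=4,fy=4,interpolation=cv2.INTER_CUBIC)[:,:,::-1])
```

```text
[498.3 230.8 136.9] [-2.15567834 -2.77507927 13.32327072] [-0.48223191  0.62200542 -0.01069753] [('wall', 1116, array([497.7 , 230.02])), (np.float64(109.0), array([497.5 , 229.65])), (np.float64(133.0), array([497.9 , 230.38]))]
rim z [173.40758794 182.68923796 184.00041201]
[259 238]
```

View pics/w6.png

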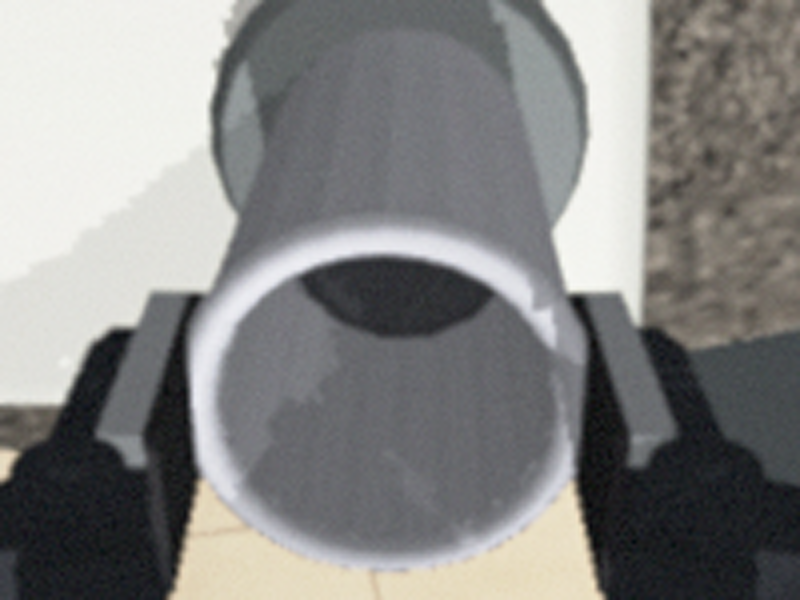

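The tube is over the neck (neck top visible inside at (395,295)) and meets 13 N of resistance. I'll press a bit more to see whether it is bottomed out.

arm_command --motion '[{"delta_pos": [0,0,0.005],"rotation": [0,0,0],"jaw": 0.45},{"delta_pos": [0,0,0.01],"rotation": [0,0,0],"jaw": 0.45},{"delta_pos": [0,0,0.01],"rotation": [0,0,0],"jaw": 0.45},{"delta_pos": [0,0,0.01],"rotation": [0,0,0],"jaw": 0.45}]'

```text
time_s: 9.57
tool_pos: [499.3, 230.6, 136.6]
eef_rot: [-0.0, 0.996, -0.091, 0.002]
contact_force: [-7.4, -5.4, 38.2]
grip_width: 48.2
gripper_force: 67.3
```

Run:
```python
from fit import *
p=env.snapshot("wrist");pickle.dump(p,open("w6.pkl","wb")); P=cloud(p,True); t,r=tool(); s=env.sense()
print(t.round(1),s["contact_force"],s["moment"],tube(P,np.array([497,229.]),184)[1])
d=np.hypot(P[...,0]-497,P[...,1]-229.5); q=P[(d>22)&(d<27)&(P[...,2]>170)&(P[...,2]<200)]; print("rim z",np.percentile(q[:,2],[10,50,80]))
w=P[(d>23)&(d<28)&(P[...,0]>500)&(P[...,2]<175)]; print("lowest wall", np.sort(w[w[:,2]>86.5][:,2])[:5])
```

```text
[499.3 230.6 136.7] [-9.16829635 -6.19116517 39.38195078] [-1.35990667  1.7881799   0.10795304] [('wall', 1087, array([498.1 , 229.98])), (np.float64(109.0), array([497.77, 229.63])), (np.float64(133.0), array([498.41, 230.31]))]
rim z [174.36858045 182.72336836 184.200816  ]
lowest wall [86.50104019 86.50962429 86.54605754 86.61302467 86.62744819]
```

Bottomed on the shoulder. Next, a pull test on the latch.

arm_command --motion '[{"delta_pos": [0,0,-0.01],"rotation": [0,0,0],"jaw": 0.45},{"delta_pos": [0,0,-0.018],"rotation": [0,0,0],"jaw": 0.45},{"delta_pos": [0,0,-0.023],"rotation": [0,0,0],"jaw": 0.45},{"delta_pos": [0,0,-0.023],"rotation": [0,0,0],"jaw": 0.45},{"delta_pos": [0,0,-0.023],"rotation": [0,0,0],"jaw": 0.45}]'

```text
time_s: 10.03
tool_pos: [496.8, 231.1, 138.9]
eef_rot: [0.0, 0.996, -0.091, -0.0]
contact_force: [0.9, 1.3, -6.5]
grip_width: 48.2
gripper_force: 64.3
```

Run:
```python
from fit import *
p=env.snapshot("wrist");pickle.dump(p,open("w6.pkl","wb")); P=cloud(p,True); t,r=tool(); s=env.sense()
print(t.round(1),np.round(s["contact_force"],1),np.round(s["moment"],2),tube(P,np.array([497,229.]),184)[1])
d=np.hypot(P[...,0]-497,P[...,1]-229.5); q=P[(d>22)&(d<27)&(P[...,2]>170)&(P[...,2]<200)]; print("rim z",np.percentile(q[:,2],[10,50,80]))
```

```text
[496.8 231.1 138.9] [-0.4  1.3 -8.2] [ 0.39 -0.24 -0.03] [('wall', 1197, array([498.11, 229.98])), (np.float64(109.0), array([498.28, 229.58])), (np.float64(133.0), array([497.94, 230.4 ]))]
rim z [173.47732703 184.15724719 185.66703192]
```

arm_command --motion '[{"delta_pos": [0,0,-0.004],"rotation": [0,0,0],"jaw": 0.45},{"delta_pos": [0,0,-0.008],"rotation": [0,0,0],"jaw": 0.45},{"delta_pos": [0,0,-0.008],"rotation": [0,0,0],"jaw": 0.45},{"delta_pos": [0,0,-0.008],"rotation": [0,0,0],"jaw": 0.45}]'

```text
time_s: 10.42
tool_pos: [494.0, 231.0, 140.5]
eef_rot: [0.001, 0.996, -0.09, -0.003]
contact_force: [-0.6, 4.6, -25.8]
grip_width: 48.0
gripper_force: 66.0
```

Run:
```python
from fit import *
p=env.snapshot("wrist");pickle.dump(p,open("w6.pkl","wb")); P=cloud(p,True); t,r=tool(); s=env.sense()
print(t.round(1),np.round(s["contact_force"],1),np.round(s["moment"],2),tube(P,np.array([497,229.]),184)[1])
d=np.hypot(P[...,0]-497,P[...,1]-229.5); q=P[(d>22)&(d<27)&(P[...,2]>170)&(P[...,2]<200)]; print("rim z",np.percentile(q[:,2],[10,50,80]))
```

```text
[494.  231.1 140.5] [ -0.5   4.9 -26.3] [ 1.41 -0.13 -0.08] [('wall', 1293, array([497.59, 229.82])), (np.float64(109.0), array([498.11, 229.49])), (np.float64(133.0), array([497.04, 230.23]))]
rim z [172.85965659 183.5936226  186.77445831]
```

It holds 26 N, so it is latched. I'll set it back down onto the shoulder, release and rise.

arm_command --motion '[{"delta_pos": [0,0,0.008],"rotation": [0,0,0],"jaw": 0.45},{"delta_pos": [0,0,0.016],"rotation": [0,0,0],"jaw": 0.45},{"delta_pos": [0,0,0.019],"rotation": [0,0,0],"jaw": 0.45},{"delta_pos": [0,0,0.019],"rotation": [0,0,0],"jaw": 0.45},{"delta_pos": [0,0,0.016],"rotation": [0,0,0],"jaw": 0.45},{"delta_pos": [0,0,0.014],"rotation": [0,0,0],"jaw": 0.45}]'

```text
time_s: 10.97
tool_pos: [497.8, 230.7, 138.3]
eef_rot: [-0.0, 0.996, -0.091, 0.001]
contact_force: [-0.7, -0.4, -2.0]
grip_width: 47.9
gripper_force: 68.6
```

arm_command --motion '[{"delta_pos": [0,0,0],"rotation": [0,0,0],"jaw": 1},{"delta_pos": [0,0,0],"rotation": [0,0,0],"jaw": 1},{"delta_pos": [0,0,0],"rotation": [0,0,0],"jaw": 1},{"delta_pos": [0,0,0],"rotation": [0,0,0],"jaw": 1},{"delta_pos": [0,0,0],"rotation": [0,0,0],"jaw": 1},{"delta_pos": [0,0,-0.08],"rotation": [0,0,0],"jaw": 1},{"delta_pos": [0,0,-0.18],"rotation": [0,0,0],"jaw": 1},{"delta_pos": [0,0,-0.25],"rotation": [0,0,0],"jaw": 1},{"delta_pos": [0,0,-0.25],"rotation": [0,0,0],"jaw": 1}]'

```text
time_s: 11.72
tool_pos: [501.0, 233.3, 243.5]
eef_rot: [-0.003, 0.996, -0.091, 0.005]
contact_force: [1.5, 0.2, -0.9]
grip_width: 85.5
gripper_force: 0.0
```

Run:
```python
from fit import *
p=env.snapshot("wrist");pickle.dump(p,open("w7.pkl","wb")); P=cloud(p,True); t,r=tool(); s=env.sense()
print(s["time_s"],t.round(1),np.round(s["contact_force"],1),tube(P,np.array([497,229.]),182)[1],np.round(s["qpos"],2))
d=np.hypot(P[...,0]-497,P[...,1]-229.5); q=P[(d<35)&(P[...,2]>177)&(P[...,2]<187)]; print("rim",np.percentile(q[:,2],[20,50,80]),cv2.minEnclosingCircle(q[:,:2].astype(np.float32)))
```

```text
11.7667 [499.4 232.4 240.9] [ 0.5 -1.3  0.1] [('wall', 334, array([498.1 , 228.94])), (np.float64(106.0), array([498.09, 228.97])), (np.float64(130.0), array([498.12, 228.91]))] [-0.42  0.33 -0.12  1.97  0.05  0.84 -2.33]
rim [181.23441851 182.18406339 182.94298702] ((498.7632141113281, 229.1998748779297), 26.308361053466797)
```

Rim is at 182 mm in the camera's reading, which reads about 2 mm high, so the tube is seated. Now the pusher.

arm_command --motion '[{"delta_pos": [0.033,0.657,0],"rotation": [0,0,0],"jaw": 1},{"delta_pos": [0.033,0.657,0],"rotation": [0,0,0],"jaw": 1},{"delta_pos": [0.033,0.657,0],"rotation": [0,0,0],"jaw": 1},{"delta_pos": [0.033,0.657,0],"rotation": [0,0,0],"jaw": 1},{"delta_pos": [0.033,0.657,0],"rotation": [0,0,0],"jaw": 1},{"delta_pos": [0.033,0.657,0],"rotation": [0,0,0],"jaw": 1},{"delta_pos": [0.033,0.657,0],"rotation": [0,0,0],"jaw": 1}]'

```text
time_s: 12.35
tool_pos: [459.5, -36.9, 236.1]
eef_rot: [0.002, 0.995, -0.095, -0.002]
contact_force: [0.2, -1.1, 0.3]
grip_width: 85.4
gripper_force: 0.0
```

arm_command --motion '[{"delta_pos": [0.033,0.657,0.12],"rotation": [0,0,0],"jaw": 1},{"delta_pos": [0.033,0.657,0.12],"rotation": [0,0,0],"jaw": 1},{"delta_pos": [0.033,0.657,0.12],"rotation": [0,0,0],"jaw": 1},{"delta_pos": [0.033,0.657,0.12],"rotation": [0,0,0],"jaw": 1},{"delta_pos": [0.033,0.657,0.12],"rotation": [0,0,0],"jaw": 1},{"delta_pos": [0.033,0.657,0.12],"rotation": [0,0,0],"jaw": 1},{"delta_pos": [0.033,0.657,0.12],"rotation": [0,0,0],"jaw": 1},{"delta_pos": [0.033,0.657,0.12],"rotation": [0,0,0],"jaw": 1},{"delta_pos": [0.033,0.657,0.12],"rotation": [0,0,0],"jaw": 1},{"delta_pos": [0.033,0.657,0.12],"rotation": [0,0,0],"jaw": 1}]'

```text
time_s: 13.18
tool_pos: [427.6, -289.2, 188.6]
eef_rot: [-0.001, 0.996, -0.09, -0.001]
contact_force: [-0.0, 0.1, 0.2]
grip_width: 85.8
gripper_force: 0.0
```

Run:
```python
from fit import *
p=env.snapshot("wrist");pickle.dump(p,open("w8.pkl","wb")); P=cloud(p,True); t,r=tool(); s=env.sense()
print(s["time_s"],t.round(1),np.degrees(r.as_euler('zyx')).round(2))
near=np.hypot(P[...,0]-428,P[...,1]+292)<45
g=P[near&(P[...,2]>74)&(P[...,2]<90)]; print("grip top",len(g),np.median(g[:,2]),cv2.minEnclosingCircle(g[:,:2].astype(np.float32)))
g=P[near&(P[...,2]>40)&(P[...,2]<52)]; print("flange",len(g),np.median(g[:,2]),cv2.minEnclosingCircle(g[:,:2].astype(np.float32)))
b=np.median(p["frame"][near&(P[...,2]>40)],0); print("rgb",b)
```

```text
13.2333 [ 428.1 -288.8  188.9] [ 1.0260e+01 -5.0000e-02 -1.7991e+02]
grip top 500 79.99033731638505 ((429.2781066894531, -295.4107971191406), 12.70063591003418)
flange 1731 44.32980064594017 ((428.6033630371094, -294.6733703613281), 30.644489288330078)
rgb [33. 35. 39.]
```

arm_command --motion '[{"delta_pos": [0.005,0.015,0],"rotation": [0,0,0],"jaw": 1},{"delta_pos": [0.005,0.015,0.08],"rotation": [0,0,0],"jaw": 1},{"delta_pos": [0.005,0.015,0.16],"rotation": [0,0,0],"jaw": 1},{"delta_pos": [0.005,0.015,0.23],"rotation": [0,0,0],"jaw": 1},{"delta_pos": [0.005,0.015,0.29],"rotation": [0,0,0],"jaw": 1},{"delta_pos": [0.005,0.015,0.33],"rotation": [0,0,0],"jaw": 1},{"delta_pos": [0.005,0.015,0.34],"rotation": [0,0,0],"jaw": 1},{"delta_pos": [0.005,0.015,0.34],"rotation": [0,0,0],"jaw": 1},{"delta_pos": [0.005,0.015,0.34],"rotation": [0,0,0],"jaw": 1},{"delta_pos": [0.005,0.015,0.34],"rotation": [0,0,0],"jaw": 1}]'

```text
time_s: 14.07
tool_pos: [430.0, -297.4, 54.6]
eef_rot: [0.001, 0.996, -0.09, 0.001]
contact_force: [0.1, 0.1, -0.6]
grip_width: 85.4
gripper_force: 0.0
```

arm_command --motion '[{"delta_pos": [0,0,0],"rotation": [0,0,0],"jaw": 0.4},{"delta_pos": [0,0,0],"rotation": [0,0,0],"jaw": 0.2},{"delta_pos": [0,0,0],"rotation": [0,0,0],"jaw": 0.2},{"delta_pos": [0,0,0],"rotation": [0,0,0],"jaw": 0.2},{"delta_pos": [0,0,0],"rotation": [0,0,0],"jaw": 0.2},{"delta_pos": [0,0,0],"rotation": [0,0,0],"jaw": 0.2},{"delta_pos": [0,0,0],"rotation": [0,0,0],"jaw": 0.2}]' --grip_force 50

```text
time_s: 14.65
tool_pos: [428.8, -297.1, 53.4]
eef_rot: [-0.0, 0.996, -0.091, -0.0]
contact_force: [0.4, 0.9, 0.8]
grip_width: 17.6
gripper_force: 0.0
```

Run:
```python
from fit import *
t,r=tool(); s=env.sense()
print(s["time_s"],t.round(1),np.degrees(r.as_euler('zyx')).round(2),s["grip_width"],s["gripper_force"],np.round(s["contact_force"],1))
```

```text
14.65 [ 428.8 -297.1   53.4] [  10.41   -0.   -180.  ] 17.647500221640794 0.0 [0.4 0.9 0.8]
```

The jaws closed to 17.6 mm with no force, so they missed the grip. I'll look.

Run:
```python
from fit import *
p=env.snapshot("wrist");pickle.dump(p,open("w9.pkl","wb")); P=cloud(p,True)
cv2.imwrite("pics/w9.png",p["frame"][:,:,::-1])
near=np.hypot(P[...,0]-428,P[...,1]+292)<45
for lo,hi in((74,90),(40,52),(52,74)):
    g=P[near&(P[...,2]>lo)&(P[...,2]<hi)]; print(len(g),np.median(g,0).round(1),cv2.minEnclosingCircle(g[:,:2].astype(np.float32)))
```

```text
1499 [ 432.3 -295.9   80.3] ((435.9357604980469, -297.30255126953125), 21.068740844726562)
3820 [ 440.7 -298.3   44.2] ((428.8011474609375, -294.71136474609375), 31.251712799072266)
577 [ 439.9 -297.5   63.9] ((431.28326416015625, -295.2842102050781), 12.554520606994629)
```

View pics/w9.png

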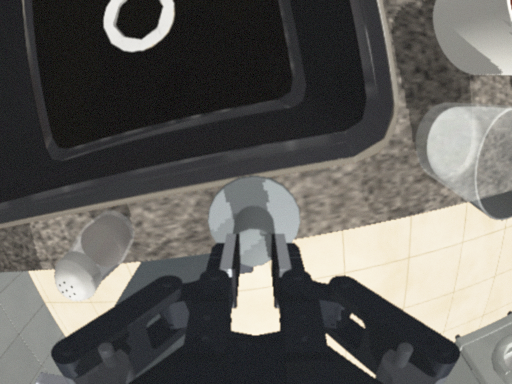

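Seen from above, the grip stands between the pads (257,230) and the flange at (254,218) hasn't moved, yet the width reads 17.6 mm. I'll close further with jaw 0 to see whether force builds up.

arm_command --motion '[{"delta_pos": [0,0,0],"rotation": [0,0,0],"jaw": 0.05},{"delta_pos": [0,0,0],"rotation": [0,0,0],"jaw": 0.05},{"delta_pos": [0,0,0],"rotation": [0,0,0],"jaw": 0.05}]' --grip_force 50

```text
time_s: 14.95
tool_pos: [429.6, -296.8, 54.0]
eef_rot: [-0.0, 0.996, -0.091, 0.001]
contact_force: [0.6, 0.8, 6.0]
grip_width: 4.3
gripper_force: 2.9
```

Run:
```python
from fit import *
p=env.snapshot("wrist");pickle.dump(p,open("w10.pkl","wb")); P=cloud(p,True)
print(env.sense()["grip_width"],env.sense()["gripper_force"])
c=p["frame"][170:320,160:360]; cv2.imwrite("pics/w10.png",cv2.resize(c,None,fx=4,fy=4,interpolation=cv2.INTER_CUBIC)[:,:,::-1])
for v in (215,225,235,240,245,250,255): print(v,[tuple(P[v,u].round().astype(int)) for u in range(225,292,8)])
```

```text
4.63379983076681 2.910125534326653
215 [(np.int64(438), np.int64(-277), np.int64(46)), (np.int64(437), np.int64(-282), np.int64(47)), (np.int64(437), np.int64(-288), np.int64(49)), (np.int64(441), np.int64(-294), np.int64(60)), (np.int64(441), np.int64(-299), np.int64(64)), (np.int64(440), np.int64(-304), np.int64(62)), (np.int64(436), np.int64(-308), np.int64(56)), (np.int64(430), np.int64(-313), np.int64(44)), (np.int64(429), np.int64(-318), np.int64(43))]
225 [(np.int64(431), np.int64(-276), np.int64(46)), (np.int64(429), np.int64(-281), np.int64(45)), (np.int64(437), np.int64(-288), np.int64(64)), (np.int64(441), np.int64(-294), np.int64(74)), (np.int64(441), np.int64(-299), np.int64(77)), (np.int64(440), np.int64(-303), np.int64(77)), (np.int64(437), np.int64(-307), np.int64(73)), (np.int64(423), np.int64(-312), np.int64(43)), (np.int64(422), np.int64(-317), np.int64(44))]
235 [(np.int64(424), np.int64(-274), np.int64(47)), (np.int64(423), np.int64(-279), np.int64(46)), (np.int64(441), np.int64(-290), np.int64(87)), (np.int64(440), np.int64(-294), np.int64(86)), (np.int64(437), 
[... 1247 characters left out ...]
-295), np.int64(103)), (np.int64(428), np.int64(-296), np.int64(80)), (np.int64(439), np.int64(-302), np.int64(102)), (np.int64(439), np.int64(-306), np.int64(102)), (np.int64(434), np.int64(-310), np.int64(96)), (np.int64(-144), np.int64(-337), np.int64(-884))]
255 [(np.int64(439), np.int64(-283), np.int64(100)), (np.int64(438), np.int64(-286), np.int64(100)), (np.int64(441), np.int64(-291), np.int64(106)), (np.int64(441), np.int64(-295), np.int64(107)), (np.int64(425), np.int64(-296), np.int64(81)), (np.int64(440), np.int64(-302), np.int64(108)), (np.int64(439), np.int64(-306), np.int64(107)), (np.int64(434), np.int64(-309), np.int64(100)), (np.int64(-172), np.int64(-334), np.int64(-889))]
```

View pics/w10.png

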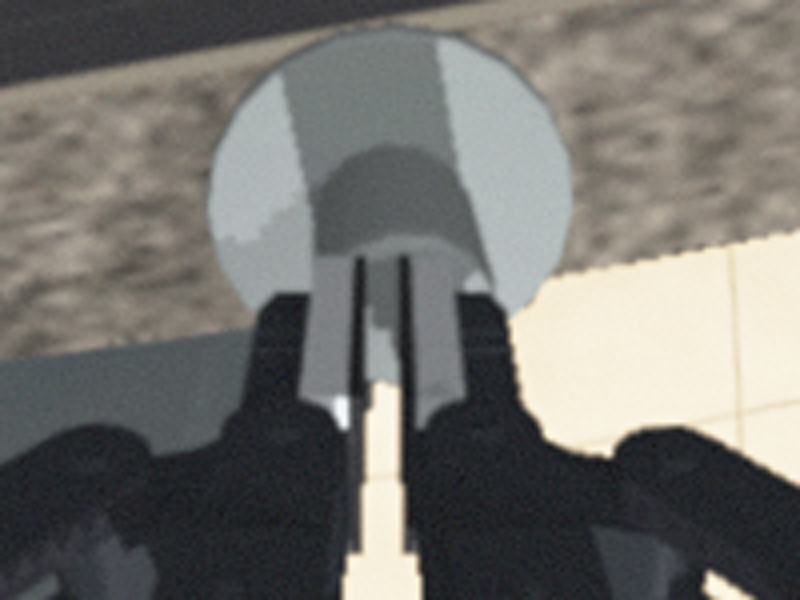

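Run:
```python
from fit import *
for n,tz in(("w1",None),("w3",None),("w4",None),("w5",None),("w8",None),("w9",None),("w10",None)):
    p=pickle.load(open(n+".pkl","rb")); P=cloud(p,True)
    T=p["T"]; 
    # camera-rel tool approx: tool origin = camera + R_tool*(-80,~0)+..., use camera frame coords
    Pc=(P-T[:3,3])@T[:3,:3]
    # express relative to camera height, along tool: depth below camera
    dz=T[2,3]-P[...,2]
    m=(dz<200)&(dz>20)
    v,u=np.nonzero(m); 
    up=(v>225)&(v<300)
    print(n,T[2,3].round(1),"max depth below cam left/right of fingers:",[round(float(np.percentile(dz[m&(np.mgrid[:384,:512][1]<256)],99.5)),1),round(float(np.percentile(dz[m&(np.mgrid[:384,:512][1]>=256)],99.5)),1)], "topmost v",v[up].min() if up.any() else 0)
```

```text
w1 333.8 max depth below cam left/right of fingers: [125.6, 125.7] topmost v 244
w3 286.8 max depth below cam left/right of fingers: [198.2, 199.3] topmost v 226
w4 391.9 max depth below cam left/right of fingers: [195.0, 196.0] topmost v 226
w5 362.8 max depth below cam left/right of fingers: [195.0, 196.1] topmost v 226
w8 358.4 max depth below cam left/right of fingers: [125.5, 125.7] topmost v 244
w9 223.4 max depth below cam left/right of fingers: [196.0, 198.9] topmost v 226
w10 224.1 max depth below cam left/right of fingers: [196.2, 198.9] topmost v 226
```

The fingers' real ends sit about 27 mm above the reported TCP (depth: pads end about 142 mm below the camera, TCP 170), so they closed on top of the grip with the tips at z about 80. I'll lift, open and go down about 26 mm deeper.

arm_command --motion '[{"delta_pos": [0,0,-0.04],"rotation": [0,0,0],"jaw": 0.05},{"delta_pos": [0,0,-0.08],"rotation": [0,0,0],"jaw": 1},{"delta_pos": [-0.002,-0.004,-0.08],"rotation": [0,0,0],"jaw": 1},{"delta_pos": [-0.002,-0.004,-0.08],"rotation": [0,0,0],"jaw": 1},{"delta_pos": [-0.002,-0.004,-0.08],"rotation": [0,0,0],"jaw": 1},{"delta_pos": [-0.002,-0.004,-0.08],"rotation": [0,0,0],"jaw": 1},{"delta_pos": [-0.002,-0.004,-0.08],"rotation": [0,0,0],"jaw": 1}]'

```text
time_s: 15.58
tool_pos: [427.8, -295.0, 84.7]
eef_rot: [-0.0, 0.996, -0.091, -0.001]
contact_force: [-0.9, 0.1, -0.3]
grip_width: 76.3
gripper_force: 0.0
```

Run:
```python
from fit import *
p=env.snapshot("wrist");pickle.dump(p,open("w11.pkl","wb")); P=cloud(p,True); t,r=tool(); s=env.sense()
print(s["time_s"],t.round(1),s["grip_width"])
near=np.hypot(P[...,0]-428,P[...,1]+292)<45
for lo,hi in ((74,85),(40,52)):
    g=P[near&(P[...,2]>lo)&(P[...,2]<hi)]; print(len(g),np.median(g[:,2]),cv2.minEnclosingCircle(g[:,:2].astype(np.float32)))
dz=p["T"][2,3]-P[...,2]; v,u=np.mgrid[:384,:512]
for a,b in((120,180),(330,390)):
    m=(u>=a)&(u<b)&(v>240)&(v<300)&(dz<170); print("tip z rel TCP", (170-dz[m].max()).round(1))
m=(v>300)&(abs(u-256)<60)&(dz<170); print("body bottom rel TCP",(170-dz[m].max()).round(1), np.percentile(170-dz[m],[1,10]).round(1))
```

```text
15.6333 [ 427.9 -295.1   84.7] 82.39935808904949
1161 79.99847468276059 ((429.12078857421875, -295.2537841796875), 12.930999755859375)
3214 44.209125808892566 ((428.60009765625, -294.7562561035156), 30.785125732421875)
tip z rel TCP 41.0
tip z rel TCP 38.9
body bottom rel TCP 99.7 [100.7 103.9]
```

arm_command --motion '[{"delta_pos": [0.0025,0,0.05],"rotation": [0,0,0],"jaw": 1},{"delta_pos": [0.0025,0,0.1],"rotation": [0,0,0],"jaw": 1},{"delta_pos": [0.0025,0,0.14],"rotation": [0,0,0],"jaw": 1},{"delta_pos": [0.0025,0,0.158],"rotation": [0,0,0],"jaw": 1},{"delta_pos": [0.0025,0,0.158],"rotation": [0,0,0],"jaw": 1},{"delta_pos": [0.0025,0,0.158],"rotation": [0,0,0],"jaw": 1},{"delta_pos": [0.0025,0,0.158],"rotation": [0,0,0],"jaw": 1}]'

```text
time_s: 16.22
tool_pos: [429.7, -295.9, 22.7]
eef_rot: [0.0, 0.996, -0.091, 0.0]
contact_force: [0.0, 0.7, -0.1]
grip_width: 85.6
gripper_force: 0.0
```

arm_command --motion '[{"delta_pos": [0,0,0],"rotation": [0,0,0],"jaw": 0.4},{"delta_pos": [0,0,0],"rotation": [0,0,0],"jaw": 0.2},{"delta_pos": [0,0,0],"rotation": [0,0,0],"jaw": 0.2},{"delta_pos": [0,0,0],"rotation": [0,0,0],"jaw": 0.2},{"delta_pos": [0,0,0],"rotation": [0,0,0],"jaw": 0.2},{"delta_pos": [0,0,0],"rotation": [0,0,0],"jaw": 0.2},{"delta_pos": [0,0,0],"rotation": [0,0,0],"jaw": 0.2}]' --grip_force 50

```text
time_s: 16.8
tool_pos: [429.5, -295.6, 22.6]
eef_rot: [0.0, 0.996, -0.091, 0.0]
contact_force: [-0.6, 0.4, 6.0]
grip_width: 24.7
gripper_force: 48.9
```

Run:
```python
from fit import *
t,r=tool(); s=env.sense()
print(s["time_s"],t.round(1),np.degrees(r.as_euler('zyx')).round(2),s["grip_width"],s["gripper_force"],np.round(s["contact_force"],1))
```

```text
16.8 [ 429.5 -295.6   22.6] [1.0410e+01 3.0000e-02 1.7999e+02] 24.744000888773986 48.910496570169926 [-0.6  0.4  6. ]
```

Gripped. Lift and carry to over the tube.

arm_command --motion '[{"delta_pos": [0,0,-0.05],"rotation": [0,0,0],"jaw": 0.2},{"delta_pos": [0,0,-0.14],"rotation": [0,0,0],"jaw": 0.2},{"delta_pos": [0,0,-0.24],"rotation": [0,0,0],"jaw": 0.2},{"delta_pos": [0,0,-0.34],"rotation": [0,0,0],"jaw": 0.2},{"delta_pos": [0,0,-0.44],"rotation": [0,0,0],"jaw": 0.2},{"delta_pos": [0,0,-0.53],"rotation": [0,0,0],"jaw": 0.2},{"delta_pos": [0,0,-0.53],"rotation": [0,0,0],"jaw": 0.2}]'

```text
time_s: 17.38
tool_pos: [433.4, -298.2, 241.1]
eef_rot: [0.003, 0.996, -0.091, 0.006]
contact_force: [0.4, -0.8, -1.4]
grip_width: 24.5
gripper_force: 49.5
```

arm_command --motion '[{"delta_pos": [-0.005,-0.09,0],"rotation": [0,0,0],"jaw": 0.2},{"delta_pos": [-0.01,-0.18,0],"rotation": [0,0,0],"jaw": 0.2},{"delta_pos": [-0.015,-0.28,0],"rotation": [0,0,0],"jaw": 0.2},{"delta_pos": [-0.02,-0.38,0],"rotation": [0,0,0],"jaw": 0.2},{"delta_pos": [-0.024,-0.48,0],"rotation": [0,0,0],"jaw": 0.2},{"delta_pos": [-0.03,-0.58,0],"rotation": [0,0,0],"jaw": 0.2},{"delta_pos": [-0.034,-0.66,0],"rotation": [0,0,0],"jaw": 0.2},{"delta_pos": [-0.034,-0.66,0],"rotation": [0,0,0],"jaw": 0.2}]'

```text
time_s: 18.05
tool_pos: [464.0, -25.4, 233.6]
eef_rot: [-0.002, 0.996, -0.085, -0.0]
contact_force: [0.2, 0.5, -1.1]
grip_width: 23.9
gripper_force: 49.6
```

arm_command --motion '[{"delta_pos": [-0.005,-0.09,0],"rotation": [0,0,0],"jaw": 0.2},{"delta_pos": [-0.01,-0.18,0],"rotation": [0,0,0],"jaw": 0.2},{"delta_pos": [-0.015,-0.28,0],"rotation": [0,0,0],"jaw": 0.2},{"delta_pos": [-0.02,-0.38,0],"rotation": [0,0,0],"jaw": 0.2},{"delta_pos": [-0.024,-0.48,0],"rotation": [0,0,0],"jaw": 0.2},{"delta_pos": [-0.03,-0.58,0],"rotation": [0,0,0],"jaw": 0.2},{"delta_pos": [-0.034,-0.65,0],"rotation": [0,0,0],"jaw": 0.2},{"delta_pos": [-0.034,-0.65,0],"rotation": [0,0,0],"jaw": 0.2},{"delta_pos": [-0.034,-0.65,0],"rotation": [0,0,0],"jaw": 0.2},{"delta_pos": [-0.034,-0.65,0],"rotation": [0,0,0],"jaw": 0.2}]'

```text
time_s: 18.88
tool_pos: [496.6, 223.4, 233.1]
eef_rot: [0.001, 0.996, -0.091, -0.001]
contact_force: [0.2, -1.3, -1.0]
grip_width: 24.6
gripper_force: 49.7
```

arm_command --motion '[{"delta_pos": [0,0,0],"rotation": [0,0,0],"jaw": 0.2},{"delta_pos": [0,0,0],"rotation": [0,0,0],"jaw": 0.2},{"delta_pos": [0,0,0],"rotation": [0,0,0],"jaw": 0.2},{"delta_pos": [0,0,0],"rotation": [0,0,0],"jaw": 0.2}]'

```text
time_s: 19.22
tool_pos: [497.3, 223.7, 234.2]
eef_rot: [0.0, 0.996, -0.092, 0.0]
contact_force: [0.3, -0.4, -1.1]
grip_width: 24.6
gripper_force: 49.7
```

Run:
```python
from fit import *
p=env.snapshot("wrist");pickle.dump(p,open("w12.pkl","wb")); P=cloud(p,True); t,r=tool(); s=env.sense()
print(s["time_s"],t.round(1),np.degrees(r.as_euler('zyx')).round(2),s["grip_width"],s["gripper_force"])
d=np.hypot(P[...,0]-498,P[...,1]-229)
h=t[2]-22.6+44
f=P[(d<45)&(abs(P[...,2]-h)<8)]; print("flange",len(f),np.median(f[:,2]),fit(f[np.hypot(f[:,0]-498,f[:,1]-229)>28],30.5,np.array([498,229.])),f[:,:2].min(0),f[:,:2].max(0))
w=P[(P[...,2]>92)&(P[...,2]<176)&(d<30)&(P[...,0]>502)]; print("tube",len(w),fit(w,25,np.array([498,229.])))
pl=P[(P[...,2]>t[2]-20)&(P[...,2]<t[2]+12)&(d<30)&(P[...,0]>502)]; print("plunger",len(pl), fit(pl,18,np.array([498,229.])) if len(pl)>20 else 0)
```

```text
19.2667 [497.4 224.  234.3] [1.048e+01 1.000e-02 1.800e+02] 24.387388391468594 49.65045346878469
flange 3881 255.8187119411461 [496.54445636 227.22913977] [486.06797814 193.93684203] [527.61046212 254.97326019]
tube 934 [498.08348087 228.47207291]
plunger 0 0
```

arm_command --motion '[{"delta_pos": [0.002,-0.012,0],"rotation": [0,0,0],"jaw": 0.2},{"delta_pos": [0.002,-0.012,0],"rotation": [0,0,0],"jaw": 0.2},{"delta_pos": [0.002,-0.012,0],"rotation": [0,0,0],"jaw": 0.2},{"delta_pos": [0.002,-0.012,0],"rotation": [0,0,0],"jaw": 0.2},{"delta_pos": [0.002,-0.012,0],"rotation": [0,0,0],"jaw": 0.2},{"delta_pos": [0.002,-0.012,0.02],"rotation": [0,0,0],"jaw": 0.2},{"delta_pos": [0.002,-0.012,0.04],"rotation": [0,0,0],"jaw": 0.2},{"delta_pos": [0.002,-0.012,0.05],"rotation": [0,0,0],"jaw": 0.2},{"delta_pos": [0.002,-0.012,0.05],"rotation": [0,0,0],"jaw": 0.2},{"delta_pos": [0.002,-0.012,0.05],"rotation": [0,0,0],"jaw": 0.2}]'

```text
time_s: 20.1
tool_pos: [498.5, 229.1, 213.5]
eef_rot: [0.0, 0.996, -0.091, -0.001]
contact_force: [-0.4, -0.1, -0.7]
grip_width: 24.1
gripper_force: 49.6
```

Run:
```python
from fit import *
p=env.snapshot("wrist");pickle.dump(p,open("w12.pkl","wb")); P=cloud(p,True); t,r=tool(); s=env.sense()
print(s["time_s"],t.round(1),s["gripper_force"],np.round(s["contact_force"],1))
d=np.hypot(P[...,0]-498,P[...,1]-229)
f=P[(d<45)&(abs(P[...,2]-t[2]-21.5)<5)&(P[...,0]>498)]; print("flange",len(f),np.median(f[:,2]),f[:,:2].min(0),f[:,:2].max(0))
w=P[(P[...,2]>92)&(P[...,2]<176)&(d<30)&(P[...,0]>502)]; print("tube",len(w),fit(w,25,np.array([498,229.])))
```

```text
20.15 [498.8 229.3 213.9] 49.64058140292764 [ 0.1 -0.1 -0.7]
flange 3646 235.00744164351815 [498.04649534 199.3778912 ] [528.78039    260.32315396]
tube 1044 [498.28239128 228.67227026]
```

arm_command --motion '[{"delta_pos": [0.001,0.002,0.015],"rotation": [0,0,0],"jaw": 0.2},{"delta_pos": [0.001,0.002,0.03],"rotation": [0,0,0],"jaw": 0.2},{"delta_pos": [0.001,0.002,0.045],"rotation": [0,0,0],"jaw": 0.2},{"delta_pos": [0.001,0.002,0.06],"rotation": [0,0,0],"jaw": 0.2},{"delta_pos": [0.001,0.002,0.075],"rotation": [0,0,0],"jaw": 0.2},{"delta_pos": [0.001,0.002,0.09],"rotation": [0,0,0],"jaw": 0.2},{"delta_pos": [0.001,0.002,0.105],"rotation": [0,0,0],"jaw": 0.2},{"delta_pos": [0.001,0.002,0.115],"rotation": [0,0,0],"jaw": 0.2},{"delta_pos": [0.001,0.002,0.115],"rotation": [0,0,0],"jaw": 0.2},{"delta_pos": [0.001,0.002,0.115],"rotation": [0,0,0],"jaw": 0.2}]'

```text
time_s: 20.98
tool_pos: [499.0, 228.4, 167.9]
eef_rot: [0.0, 0.996, -0.091, -0.0]
contact_force: [0.0, -0.4, -0.2]
grip_width: 24.2
gripper_force: 49.6
```

arm_command --motion '[{"delta_pos": [0,0,0.005],"rotation": [0,0,0],"jaw": 0.2},{"delta_pos": [0,0,0.01],"rotation": [0,0,0],"jaw": 0.2},{"delta_pos": [0,0,0.01],"rotation": [0,0,0],"jaw": 0.2},{"delta_pos": [0,0,0.01],"rotation": [0,0,0],"jaw": 0.2}]'

```text
time_s: 21.32
tool_pos: [499.8, 228.9, 164.7]
eef_rot: [-0.0, 0.996, -0.091, 0.001]
contact_force: [0.3, 0.3, 0.7]
grip_width: 24.1
gripper_force: 49.8
```

arm_command --motion '[{"delta_pos": [0,0,0.006],"rotation": [0,0,0],"jaw": 0.2},{"delta_pos": [0,0,0.012],"rotation": [0,0,0],"jaw": 0.2},{"delta_pos": [0,0,0.012],"rotation": [0,0,0],"jaw": 0.2},{"delta_pos": [0,0,0.012],"rotation": [0,0,0],"jaw": 0.2}]'

```text
time_s: 21.65
tool_pos: [500.8, 229.4, 164.4]
eef_rot: [-0.001, 0.996, -0.091, 0.002]
contact_force: [-6.3, -3.9, 31.0]
grip_width: 24.6
gripper_force: 53.1
```

Run:
```python
from fit import *
p=env.snapshot("wrist"); P=cloud(p,True); t,r=tool(); s=env.sense()
print(s["time_s"],t.round(1),s["gripper_force"],np.round(s["contact_force"],1))
d=np.hypot(P[...,0]-498,P[...,1]-229)
f=P[(d<45)&(abs(P[...,2]-t[2]-21.5)<6)&(P[...,0]>498)]; print("flange top",len(f),np.median(f[:,2]),f[:,:2].min(0),f[:,:2].max(0))
```

```text
21.7 [500.8 229.4 164.4] 53.0651000328362 [-6.2 -3.2 30.2]
flange top 3695 186.11010467474046 [498.03651876 199.6067966 ] [530.75291672 260.26234844]
```

Flange top is at 186 mm, so the pusher is home. I'll relax, release and rise.

arm_command --motion '[{"delta_pos": [0,0,-0.006],"rotation": [0,0,0],"jaw": 0.2},{"delta_pos": [0,0,-0.012],"rotation": [0,0,0],"jaw": 0.2},{"delta_pos": [0,0,-0.012],"rotation": [0,0,0],"jaw": 0.2},{"delta_pos": [0,0,-0.012],"rotation": [0,0,0],"jaw": 1},{"delta_pos": [0,0,-0.012],"rotation": [0,0,0],"jaw": 1},{"delta_pos": [0,0,-0.012],"rotation": [0,0,0],"jaw": 1},{"delta_pos": [0,0,-0.012],"rotation": [0,0,0],"jaw": 1},{"delta_pos": [0,0,-0.012],"rotation": [0,0,0],"jaw": 1},{"delta_pos": [0,0,-0.012],"rotation": [0,0,0],"jaw": 1},{"delta_pos": [0,0,-0.012],"rotation": [0,0,0],"jaw": 1}]'

```text
time_s: 22.53
tool_pos: [499.1, 228.5, 164.1]
eef_rot: [0.0, 0.996, -0.091, -0.0]
contact_force: [-0.5, 0.1, -0.2]
grip_width: 85.2
gripper_force: 0.0
```

arm_command --motion '[{"delta_pos": [0,0,-0.08],"rotation": [0,0,0],"jaw": 1},{"delta_pos": [0,0,-0.17],"rotation": [0,0,0],"jaw": 1},{"delta_pos": [0,0,-0.25],"rotation": [0,0,0],"jaw": 1},{"delta_pos": [0,0,-0.25],"rotation": [0,0,0],"jaw": 1},{"delta_pos": [-0.08,-0.08,-0.25],"rotation": [0,0,0],"jaw": 1},{"delta_pos": [-0.16,-0.16,-0.25],"rotation": [0,0,0],"jaw": 1},{"delta_pos": [-0.16,-0.24,-0.25],"rotation": [0,0,0],"jaw": 1},{"delta_pos": [-0.16,-0.24,-0.25],"rotation": [0,0,0],"jaw": 1},{"delta_pos": [-0.16,-0.24,-0.25],"rotation": [0,0,0],"jaw": 1}]'

```text
time_s: 23.28
tool_pos: [452.5, 337.3, 263.9]
eef_rot: [-0.001, 0.996, -0.088, -0.0]
contact_force: [-1.0, -1.4, -0.6]
grip_width: 85.5
gripper_force: 0.0
```

```bash
cat > dial.py <<'E'
from fit import *
def dial(P,c=(516.8,377)):
    d=np.hypot(P[...,0]-c[0],P[...,1]-c[1])
    b=P[(d<28)&(P[...,2]>112)&(P[...,2]<120)]; s=P[(d<36)&(P[...,2]>83)&(P[...,2]<100)]
    (x,y),(w,h),a=cv2.minAreaRect(b[:,:2].astype(np.float32)); a=a if w>h else a+90
    sl=P[(P[...,2]>70)&(P[...,2]<79)&(P[...,0]>400)&(P[...,0]<600)&(P[...,1]>160)&(P[...,1]<450)]
    r=cv2.minAreaRect(sl[:,:2].astype(np.float32)); 
    return dict(n=len(b),bar=(round(x,1),round(y,1)),size=(round(w,1),round(h,1)),axis=round(a,1),topz=np.median(b[:,2]).round(1),skirt=cv2.minEnclosingCircle(s[:,:2].astype(np.float32)),skz=np.median(s[:,2]).round(1),slicer=r)
E
python3 - <<'E'
from dial import *
p=env.snapshot("wrist");pickle.dump(p,open("w13.pkl","wb")); P=cloud(p,True); t,r=tool(); s=env.sense()
print(s["time_s"],t.round(1),np.degrees(r.as_euler('zyx')).round(1),np.round(s["qpos"],2)); print(dial(P))
d=np.hypot(P[...,0]-498,P[...,1]-229); f=P[(d<45)&(abs(P[...,2]-186)<6)]; print("flange top",len(f),np.median(f[:,2]),cv2.minEnclosingCircle(f[:,:2].astype(np.float32)))
E
```

```text
23.3333 [453.2 334.9 263.7] [ 10.3  -0.  180. ] [-0.58  0.33 -0.17  1.91  0.07  0.91 -2.54]
{'n': 464, 'bar': (515.3, 378.9), 'size': (12.7, 46.1), 'axis': 152.7, 'topz': np.float64(116.0), 'skirt': ((517.7766723632812, 377.5171203613281), 28.870079040527344), 'skz': np.float64(91.3), 'slicer': ((507.1514587402344, 304.25146484375), (254.81356811523438, 135.69671630859375), 82.23946380615234)}
flange top 2422 186.14757667401443 ((498.18115234375, 229.79856872558594), 31.23950958251953)
```

The pusher stays home. The bar's axis is at 152.7° and the slicer front at 172.3°, so the dial is at click 1 (0.34 rad). I need +1.05 rad clockwise. I'll move above the dial and turn the wrist to yaw about 153° in three steps, which leaves range for the turn.

arm_command --motion '[{"delta_pos": [0.07,-0.07,0],"rotation": [0,0,-0.079],"jaw": 1},{"delta_pos": [0.137,-0.1345,0],"rotation": [0,0,-0.158],"jaw": 1},{"delta_pos": [0.137,-0.1345,0],"rotation": [0,0,-0.237],"jaw": 1},{"delta_pos": [0.137,-0.1345,0],"rotation": [0,0,-0.316],"jaw": 1},{"delta_pos": [0.137,-0.1345,0],"rotation": [0,0,-0.395],"jaw": 1},{"delta_pos": [0.137,-0.1345,0],"rotation": [0,0,-0.474],"jaw": 1},{"delta_pos": [0.137,-0.1345,0],"rotation": [0,0,-0.553],"jaw": 1},{"delta_pos": [0.137,-0.1345,0],"rotation": [0,0,-0.632],"jaw": 1},{"delta_pos": [0.137,-0.1345,0],"rotation": [0,0,-0.711],"jaw": 1},{"delta_pos": [0.137,-0.1345,0],"rotation": [0,0,-0.79],"jaw": 1}]'

```text
time_s: 24.17
tool_pos: [518.2, 374.8, 263.5]
eef_rot: [0.001, 0.862, 0.506, -0.001]
contact_force: [-0.8, 0.1, -0.4]
grip_width: 85.6
gripper_force: 0.0
```

arm_command --motion '[{"delta_pos": [0,0,0],"rotation": [0,0,-0.079],"jaw": 1},{"delta_pos": [0,0,0],"rotation": [0,0,-0.158],"jaw": 1},{"delta_pos": [0,0,0],"rotation": [0,0,-0.237],"jaw": 1},{"delta_pos": [0,0,0],"rotation": [0,0,-0.316],"jaw": 1},{"delta_pos": [0,0,0],"rotation": [0,0,-0.395],"jaw": 1},{"delta_pos": [0,0,0],"rotation": [0,0,-0.474],"jaw": 1},{"delta_pos": [0,0,0],"rotation": [0,0,-0.553],"jaw": 1},{"delta_pos": [0,0,0],"rotation": [0,0,-0.632],"jaw": 1},{"delta_pos": [0,0,0],"rotation": [0,0,-0.711],"jaw": 1},{"delta_pos": [0,0,0],"rotation": [0,0,-0.79],"jaw": 1}]'

```text
time_s: 25.0
tool_pos: [518.2, 374.7, 263.4]
eef_rot: [0.0, 0.407, 0.913, -0.001]
contact_force: [-0.5, 0.0, -0.3]
grip_width: 85.5
gripper_force: 0.0
```

arm_command --motion '[{"delta_pos": [0,0,0.08],"rotation": [0,0,-0.08],"jaw": 1},{"delta_pos": [0,0,0.16],"rotation": [0,0,-0.16],"jaw": 1},{"delta_pos": [0,0,0.24],"rotation": [0,0,-0.23],"jaw": 1},{"delta_pos": [0,0,0.28],"rotation": [0,0,-0.23],"jaw": 1},{"delta_pos": [0,0,0.28],"rotation": [0,0,-0.23],"jaw": 1},{"delta_pos": [0,0,0.28],"rotation": [0,0,-0.23],"jaw": 1},{"delta_pos": [0,0,0.28],"rotation": [0,0,-0.23],"jaw": 1},{"delta_pos": [0,0,0.28],"rotation": [0,0,-0.23],"jaw": 1}]'

```text
time_s: 25.67
tool_pos: [518.3, 378.2, 154.1]
eef_rot: [0.001, 0.238, 0.971, 0.001]
contact_force: [-0.5, 0.5, -0.4]
grip_width: 85.4
gripper_force: 0.0
```

Run:
```python
from dial import *
p=env.snapshot("wrist");pickle.dump(p,open("w14.pkl","wb")); P=cloud(p,True); t,r=tool(); s=env.sense()
M=r.as_matrix(); print(s["time_s"],t.round(1),"yaw",np.degrees(np.arctan2(M[1,0],M[0,0])).round(1),np.round(s["qpos"],2)); print(dial(P)); print(shift([516.8,378,68]))
```

```text
25.7167 [518.2 378.3 154.1] yaw 152.5 [-0.18  0.66 -0.78  1.82  0.58  0.9  -0.14]
{'n': 883, 'bar': (515.2, 379.7), 'size': (11.4, 45.5), 'axis': 151.8, 'topz': np.float64(115.9), 'skirt': ((516.503662109375, 378.4878234863281), 28.501754760742188), 'skz': np.float64(91.0), 'slicer': ((506.9693603515625, 304.2672119140625), (254.78660583496094, 135.1739501953125), 82.36181640625)}
[ 0.00310494 -0.00284047  0.21524846]
```

arm_command --motion '[{"delta_pos": [0.005,-0.001,0.06],"rotation": [0,0,0],"jaw": 1},{"delta_pos": [0.005,-0.001,0.12],"rotation": [0,0,0],"jaw": 1},{"delta_pos": [0.005,-0.001,0.17],"rotation": [0,0,0],"jaw": 1},{"delta_pos": [0.005,-0.001,0.2],"rotation": [0,0,0],"jaw": 1},{"delta_pos": [0.005,-0.001,0.215],"rotation": [0,0,0],"jaw": 1},{"delta_pos": [0.005,-0.001,0.215],"rotation": [0,0,0],"jaw": 1},{"delta_pos": [0.005,-0.001,0.215],"rotation": [0,0,0],"jaw": 1},{"delta_pos": [0.005,-0.001,0.215],"rotation": [0,0,0],"jaw": 1}]'

```text
time_s: 26.38
tool_pos: [515.9, 379.1, 67.6]
eef_rot: [0.001, 0.238, 0.971, 0.001]
contact_force: [0.2, -0.4, -0.3]
grip_width: 85.5
gripper_force: 0.0
```

arm_command --motion '[{"delta_pos": [0,0,0],"rotation": [0,0,0],"jaw": 0.3},{"delta_pos": [0,0,0],"rotation": [0,0,0],"jaw": 0.05},{"delta_pos": [0,0,0],"rotation": [0,0,0],"jaw": 0.05},{"delta_pos": [0,0,0],"rotation": [0,0,0],"jaw": 0.05},{"delta_pos": [0,0,0],"rotation": [0,0,0],"jaw": 0.05},{"delta_pos": [0,0,0],"rotation": [0,0,0],"jaw": 0.05},{"delta_pos": [0,0,0],"rotation": [0,0,0],"jaw": 0.05},{"delta_pos": [0,0,0],"rotation": [0,0,0],"jaw": 0.05}]' --grip_force 40

```text
time_s: 27.05
tool_pos: [515.2, 378.0, 66.4]
eef_rot: [0.0, 0.238, 0.971, -0.0]
contact_force: [-0.6, -1.4, 1.5]
grip_width: 11.2
gripper_force: 40.8
```

Run:
```python
from fit import *
t,r=tool(); s=env.sense(); M=r.as_matrix()
print(s["time_s"],t.round(1),"yaw",np.degrees(np.arctan2(M[1,0],M[0,0])).round(1),np.round(s["qpos"],2),s["grip_width"],s["gripper_force"],np.round(s["contact_force"],1),np.round(s["moment"],2))
```

```text
27.05 [515.2 378.   66.4] yaw 152.5 [-0.24  0.76 -0.69  1.88  0.69  0.76 -0.23] 11.15483589678674 40.8000773191452 [-0.6 -1.4  1.5] [-0.17  0.06 -0.05]
```

Gripped. Now turn 60.5° clockwise.

arm_command --motion '[{"delta_pos": [-0.001,0.001,0],"rotation": [0,0,0.07],"jaw": 0.05},{"delta_pos": [-0.002,0.002,0],"rotation": [0,0,0.14],"jaw": 0.05},{"delta_pos": [-0.002,0.002,0],"rotation": [0,0,0.21],"jaw": 0.05},{"delta_pos": [-0.002,0.002,0],"rotation": [0,0,0.28],"jaw": 0.05},{"delta_pos": [-0.002,0.002,0],"rotation": [0,0,0.35],"jaw": 0.05},{"delta_pos": [-0.002,0.002,0],"rotation": [0,0,0.42],"jaw": 0.05},{"delta_pos": [-0.002,0.002,0],"rotation": [0,0,0.49],"jaw": 0.05},{"delta_pos": [-0.002,0.002,0],"rotation": [0,0,0.56],"jaw": 0.05},{"delta_pos": [-0.002,0.002,0],"rotation": [0,0,0.62],"jaw": 0.05},{"delta_pos": [-0.002,0.002,0],"rotation": [0,0,0.675],"jaw": 0.05}]'

```text
time_s: 27.88
tool_pos: [517.4, 379.3, 66.4]
eef_rot: [0.0, 0.698, 0.716, 0.001]
contact_force: [2.0, 1.2, -1.2]
grip_width: 11.2
gripper_force: 40.4
```

arm_command --motion '[{"delta_pos": [0,0,0],"rotation": [0,0,0],"jaw": 0.05},{"delta_pos": [0,0,0],"rotation": [0,0,0],"jaw": 0.05},{"delta_pos": [0,0,0],"rotation": [0,0,0],"jaw": 0.05},{"delta_pos": [0,0,0],"rotation": [0,0,0],"jaw": 0.05}]'

```text
time_s: 28.22
tool_pos: [517.3, 379.3, 66.4]
eef_rot: [-0.0, 0.696, 0.718, 0.001]
contact_force: [3.5, 2.5, -2.7]
grip_width: 11.2
gripper_force: 40.3
```

Run:
```python
from fit import *
t,r=tool(); s=env.sense(); M=r.as_matrix()
print(s["time_s"],t.round(1),"yaw",np.degrees(np.arctan2(M[1,0],M[0,0])).round(1),np.round(s["qpos"],2),s["grip_width"],s["gripper_force"],np.round(s["contact_force"],1),np.round(s["moment"],2))
```

```text
28.2167 [517.3 379.3  66.4] yaw 91.8 [-0.42  0.69 -0.42  1.88  0.44  0.66 -1.07] 11.173190646015684 40.32304644584656 [ 3.5  2.5 -2.7] [ 0.45 -0.71  0.06]
```

arm_command --motion '[{"delta_pos": [0,0,0],"rotation": [0,0,0],"jaw": 0.5},{"delta_pos": [0,0,0],"rotation": [0,0,0],"jaw": 1},{"delta_pos": [0,0,0],"rotation": [0,0,0],"jaw": 1},{"delta_pos": [0,0,0],"rotation": [0,0,0],"jaw": 1},{"delta_pos": [0,0,0],"rotation": [0,0,0],"jaw": 1},{"delta_pos": [0,0,0],"rotation": [0,0,0],"jaw": 1},{"delta_pos": [0,0,-0.08],"rotation": [0,0,0],"jaw": 1},{"delta_pos": [0,0,-0.16],"rotation": [0,0,0],"jaw": 1},{"delta_pos": [0,0,-0.25],"rotation": [0,0,0],"jaw": 1},{"delta_pos": [0,0,-0.33],"rotation": [0,0,0],"jaw": 1}]'

```text
time_s: 29.05
tool_pos: [516.0, 378.4, 199.9]
eef_rot: [-0.0, 0.696, 0.718, -0.0]
contact_force: [0.5, 1.4, 0.1]
grip_width: 85.4
gripper_force: 0.0
```

arm_command --motion '[{"delta_pos": [0,0,-0.1],"rotation": [0,0,0],"jaw": 1},{"delta_pos": [0,0,-0.15],"rotation": [0,0,0],"jaw": 1},{"delta_pos": [0,0,-0.15],"rotation": [0,0,0],"jaw": 1},{"delta_pos": [0,0,-0.15],"rotation": [0,0,0],"jaw": 1},{"delta_pos": [0,0,-0.15],"rotation": [0,0,0],"jaw": 1},{"delta_pos": [0,0,-0.15],"rotation": [0,0,0],"jaw": 1}]'

```text
time_s: 29.55
tool_pos: [515.4, 377.2, 256.2]
eef_rot: [-0.0, 0.696, 0.718, -0.002]
contact_force: [-0.2, 0.4, -0.1]
grip_width: 85.3
gripper_force: 0.0
```

Run:
```python
from dial import *
p=env.snapshot("wrist");pickle.dump(p,open("w15.pkl","wb")); P=cloud(p,True); t,r=tool(); s=env.sense()
print(s["time_s"],t.round(1),np.round(s["contact_force"],1)); D=dial(P); print(D)
d=np.hypot(P[...,0]-498,P[...,1]-229); f=P[(d<45)&(abs(P[...,2]-186)<6)]; print("flange top",len(f),np.median(f[:,2]),cv2.minEnclosingCircle(f[:,:2].astype(np.float32)))
T=cloud(env.snapshot("top")); Q=cloud(pickle.load(open("snap0.pkl","rb"))["top"])
for n,(u,v) in dict(salt=(294,210),jar=(132,179),bulb=(139,206),tin=(121,207),tumb=(367,201),mug=(376,178)).items():
    a=[np.nanmedian(X[v-5:v+6,u-5:u+6].reshape(-1,3),0).round(1) for X in (Q,T)]; print(n,a)
```

```text
29.6 [515.4 377.3 256.1] [-0.4 -0.   0.6]
{'n': 431, 'bar': (518.1, 380.8), 'size': (11.0, 43.8), 'axis': 91.6, 'topz': np.float64(115.9), 'skirt': ((517.244384765625, 378.4773254394531), 28.637662887573242), 'skz': np.float64(91.1), 'slicer': ((507.1781005859375, 303.73944091796875), (255.63278198242188, 135.58184814453125), 82.34722900390625)}
flange top 1348 185.90810900760195 ((498.29681396484375, 231.05947875976562), 30.978342056274414)
salt [array([ 413.3, -166.6,   49.1]), array([ 413.2, -166.2,   46.6])]
jar [array([535.3, 502.7,  98.6]), array([472.6, 274.4, 697.2])]
bulb [array([426.2, 493.7,  30.3]), array([406.9, 235.5, 750.5])]
tin [array([421.3, 569.7,  35.6]), array([417. , 570. ,  36.6])]
tumb [array([ 455.7, -486.7,   13. ]), array([ 455.7, -487.1,   11.8])]
mug [array([ 556.2, -529.6,    7.8]), array([ 556.1, -529.1,    8. ])]
```

Everything checks out: the dial is at 80.7° (1.41 rad), the flange top is at 186 mm and the arm is clear. Handing in.

```bash
python3 -c "
from workcell import env
print(env.hand_in())"
```

```text
the job is handed in; nothing more can be done
None
```

The slicer is ready and handed in at about 30 s: the tube is on the shoulder and latched (held a 26 N pull), the pusher is fully home, and the dial measures 1.41 rad, its fourth click; I touched none of the other kitchen things.

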